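# Press the missing bush into a coupling spider on a tilted stand

### The arm

A 7-joint arm with a two-finger parallel gripper is mounted at the origin on a cart in front of the work surface, level with it; the furniture and walls round the work are solid. World frame = base frame: x ahead of the robot, y to its left, z up, the work surface at z = 0. Lengths are in mm, angles in rad, forces in N, time in s.
With the tool pointing down it reaches from about 425 to 875 mm from the base axis. Payload 9.9 kg.
Tool frame: the origin (TCP) lies between the finger pads; the fingertips stand bot.tcp_to_tips ahead of it and the grasp point (between the pads) lies 6 mm ahead of it (bot.tcp_to_tips is the distance from the TCP to the fingertips, in mm); z points along the fingers, y is the line along which they close (so a half turn about z gives the same grasp; the last joint's range is limited). The gripper opens to 85 mm and grips with 20 to 120 N. Pads are 22 mm wide; open, the fingers measure 114 mm over their backs; the gripper's body (76 mm by 85 mm) begins 54 mm behind the grasp point. The pads swing forward as they close: fully open they stand 13 mm farther back than shut.
Start: joints at [1.208, 0.576, 0.025, 1.437, -0.015, 1.129, -0.057], TCP at [185.766, -648.938, 256.289] pointing down, gripper open.
Joint ranges: [-2.76, 2.76], [-0.34, 2.15], [-1.52, 1.57], [0.19, 2.46], [-1.09, 4.23], [0.17, 1.99], [-2.82, 2.82]. Speed limits (rad/s): [2.22, 2.22, 3.01, 3.01, 3.14, 3.14, 3.14].

### API

Orientations are given as a unit quaternion [x, y, z, w].
In Python, from cell import read_state, capture, camera_params, bot gives the robot as it stands.
- The arm moves only by the tool step_arm, never from a script. Its argument "rows" is a list of rows, each an object of numbers: "fingers": the finger opening in m, from 0 to 0.0854; "x", "y", "z": the shift along the tool's x, y, z in m; "rx", "ry", "rz": the turn, a rotation vector about the tool's x, y, z in rad. A call has 1 to 20 rows; each row shifts and turns the commanded pose from where the row before left it, along the tool's axes as they then stand; what a row does not reach is not made up. A row lasts 1/8 s, in which the tool goes at most 62.5 mm and 10.7 degrees, less where a joint would pass 70% of its speed; a pose out of reach is approached as far as the arm can. A call with a gripper value outside its range is refused whole. The fingers move at their own pace and stop on an object; "squeeze" is the grip in N (left out, the last holds). Time passes only in rows, so rows that do not move let the fingers close. It gives the time, the measured TCP pose, the force, the opening and the grip force at its end, in the units of the state.
- read_state(): the state, without advancing time (a new reading comes with each control period).
- capture(name): name is "scene" or "side" or "wrist"; returns (picture, depth): 420x560x3 uint8, red, green, blue; 420x560 float32, mm along the optical axis (not along the pixel's ray), 0 where there is no reading.
- camera_params(name): a dict with "mtx" (3x3 intrinsics, pixels), "dist" ([k1, k2, p1, p2, k3] as OpenCV has them; the pictures are not rectified), "origin" and "orientation" of the camera in the world. Camera axes: x right, y down, z forward; pixel columns grow to the right and rows downward; lengths in mm; the calibration is good to about 2 mm. A picture is of the moment at which its call begins: read the wrist's pose just before it. camera_params takes no time and is no camera call; for the wrist camera it gives the pose at the moment of the call.
- bot.sign_off(): hands the job in; it is judged then, once.
The state is a dict: "t": time; "qpos": joint angles; "dq": joint speeds; "effort": joint torques, N m; "tool_pos": TCP position; "orientation": TCP orientation; "ft_force": force on the tool from outside, world axes, zero at the start; "ft_torque": the same for the moment, N m; "gripper_width": finger opening in mm; "gripper_force": force on a finger pad.
Only numpy, scipy, OpenCV 4.12 (cv2) and the standard library are available. Lean on these libraries where they do the work, as an engineer would, in place of code of your own. Each camera call takes 0.05 s, during which the arm holds its last target. There are 200 camera calls.

### The job

Fit the missing bush to the three-arm coupling spider on the tilted stand. Turn the spider by hand until its empty boss stands squarely over the anvil post at the top of the stand, then press the slimmer of the two loose flanged bronze bushes straight into the empty bore, right home until its shoulder sits flush on the face of the boss, and let go with the boss still over the anvil. Press only over the anvil, and leave the fatter bush, cutters, bracket and tube offcut where they are.

Things in the scene. Friction and masses are not known exactly. Their poses are not given: they have to be found in the camera images.
- stand: Grey tilting stand fixed to the bench: 170 x 200 x 12 mm base plate (x = -35 to +135 mm), cheeks 95 mm high. Origin on the bench under the spindle centre, which lies 110 mm up in the plane of the bosses' backs; x points to the uphill side, z up. The spindle leans 30 degrees from vertical to the stand's low side (-x), roughly towards the robot.
- spider (a joint): Angle of the dark steel three-arm spider about the tilted spindle, rad, unlimited, positive counter-clockwise seen from its face. 0 or any whole turn = empty boss at the top, over the anvil; starts between 1.2 and 5.08. Bearing drag of 0.25 N m (3 N at a boss): it stays where it is left.
- hub (a point): Centre of the spider's 48 mm hub in the plane of the boss faces; z out along the spindle, x towards the empty bore. Nut and stud stand 21 mm above it. Three bosses (60 mm diameter, 42 mm long) 120 degrees apart, open gaps between them; arms to the hub 22 mm wide, 5 to 10 mm below the face. Two bosses are bushed: bronze heads 46 mm in diameter, 18 mm high stand on their faces.
- bore (a point): Centre of the mouth of the empty bore, on its boss's face, 78 mm from the hub axis; axes as hub (z out of the bore). 34 mm in diameter, 42 mm deep, open at the back. Three spring strips in it, from 7 mm below the mouth, stand 2.5 mm proud and spread 1.5 mm each as the bush passes: it must be pushed with 8 to 15 N and stays where pushing stops.
- anvil (a point): Where the centre of the empty bore's mouth must stand: fixed point on the axis of the anvil, in the plane of the boss faces. The anvil is a plain steel post, 54 mm in diameter, standing on the uphill end of the tilted bed and ending 3 mm below the bosses' backs. z straight up, x as the stand's.
- bush: The slimmer flanged bronze bush, 0.18 to 0.35 kg, upright on its nose on the bench. Origin at the centre of the nose end, z along its axis to the head. Body 32 mm in diameter, 40 mm long, its last 8 mm tapered to 26 mm at the nose; head 46 mm in diameter, 18 mm high on top (58 mm overall); 18 mm hole through.
- bush_shoulder (a point): On the bush's axis at the shoulder, the underside of its head, 40 mm above the nose; axes as bush.
- big_bush: The fatter flanged bronze bush of the same pattern, too big for the bore: body 42 mm in diameter and 50 mm long, head 58 mm in diameter and 18 mm high, standing on its nose (origin there, z up). Bystander. The two bushes may swap places.
- cutters: Blue-handled cutters, 230 mm long, lying on the bench. Bystander. Origin at the centre of the underside.
- bracket: Bent sheet steel bracket, 55 x 58 x 42 mm. Bystander. Origin at the centre of the underside.
- tube: Dark square tube offcut, 30 x 70 x 30 mm. Bystander. Origin at the centre of the underside.
There are look-alikes about, which are no part of the job. Leave any blue or red look-alike of the bush alone.

How it is judged (in metres and radians):
On the way:
1. the empty boss stands over the anvil, its bore still empty (distance between bore and anvil below 0.01 m and distance between bush_shoulder and bore above 0.06 m), for 0.2 s.
At the end, for the whole second after the job is handed in: The slimmer bush is in the empty bore with its shoulder within 2.5 mm of the boss face, its centre within 4 mm and its axis within 0.06 rad of the bore's; the bore's mouth is within 12 mm of the point over the anvil; the bush is at rest, and the fatter bush still stands upright (distance between bush_shoulder and bore below 0.004 m and z of bush_shoulder in the frame of bore below 0.0025 m and angle between the z axis of bush and the z axis of bore, either way round below 0.06 rad and distance between bore and anvil below 0.012 m and linear speed of bush below 0.01 m/s and angle between big_bush's own z axis and vertical below 0.1 rad); the robot touches nothing.
It fails at once if the bush is pushed into the bore while the boss is not over the anvil (distance between bush_shoulder and bore below 0.03 m and distance between bore and anvil above 0.014 m).
It fails at once if the fatter bush is moved more than 25 mm (distance of big_bush from where it was at the start of the episode above 0.025 m).
It fails at once if cutters, bracket or tube offcut moved more than 30 mm (distance of any of cutters, bracket, tube from where it was at the start of the episode above 0.03 m).
It also fails if it takes over 58 s, if anything falls off the work surface, if the arm or the gripper's body presses on something with over 40 N, if the wrist force passes 120 N, or if a joint passes its speed limit or range.

## Working session

There is one attempt and no reset: what is moved stays moved. The work goes in short steps, Python scripts to look and compute and a tool call to move; the robot and the scene stay as the last step left them, time stands still between calls to the robot, and variables do not carry over. Pictures are saved under pics/ and viewed, at most 10 in all, crops included, and the job is handed in when it is done.

Besides the shell and the picture viewer there is one more tool, called after "Request:" in YAML: its name, and indented under it one key for each argument. step_arm: Moves the arm, as the interface text tells. Its arguments: {"type":"object","properties":{"rows":{"type":"array","items":{"type":"object","properties":{"fingers":{"type":"number"},"x":{"type":"number"},"y":{"type":"number"},"z":{"type":"number"},"rx":{"type":"number"},"ry":{"type":"number"},"rz":{"type":"number"}}}},"squeeze":{"type":"number"}},"required":["rows"]}

```bash
mkdir -p pics
cat > h.py <<'E'
import numpy as np,cv2
from cell import read_state,capture,camera_params,bot
from scipy.spatial.transform import Rotation as R
def snap(n,f):
    p=camera_params(n); im,d=capture(n); cv2.imwrite('pics/%s.png'%f,im[:,:,::-1]); 
    np.savez('pics/%s.npz'%f,im=im,d=d,mtx=p['mtx'],dist=p['dist'],o=p['origin'],q=p['orientation'])
def load(f): return np.load('pics/%s.npz'%f)
def cloud(f):
    s=load(f); d=s['d']; h,w=d.shape
    uv=np.stack(np.meshgrid(np.arange(w),np.arange(h)),-1).reshape(-1,1,2).astype(float)
    n=cv2.undistortPoints(uv,s['mtx'],s['dist']).reshape(h,w,2)
    P=np.dstack([n*d[...,None],d]); W=P@R.from_quat(s['q']).as_matrix().T+s['o']
    W[d==0]=np.nan; return W
def proj(f,X):
    s=load(f); C=(np.atleast_2d(X)-s['o'])@R.from_quat(s['q']).as_matrix()
    return cv2.projectPoints(C,np.zeros(3),np.zeros(3),s['mtx'],s['dist'])[0].reshape(-1,2)
E
python3 - <<'E'
from h import *
for n in ('scene','side','wrist'): snap(n,n+'0'); p=camera_params(n); print(n,p['origin'],p['mtx'][0])
print(read_state(),bot.tcp_to_tips)
a=[cv2.imread('pics/%s0.png'%n) for n in ('scene','side')]
E
```

```text
scene [-216.87381653  777.62211973  933.19220716] [512.62881345   0.         287.68596365]
side [ -151.50419165 -1264.02304217   899.85699778] [504.59402122   0.         275.91908665]
wrist [ 264.07739156 -626.02535207  372.42426085] [335.20924731   0.         275.55212021]
{'t': 0.15, 'qpos': array([ 1.20817396,  0.57635183,  0.02484249,  1.4377341 , -0.01500115,
        1.12898238, -0.05648402]), 'dq': array([ 0.00041417, -0.0029322 , -0.00040999, -0.00165365,  0.00134145,
       -0.00066927,  0.00158226]), 'effort': array([ 3.33241333e-03, -7.66263556e+01,  2.25324422e+00, -2.86183798e+01,
        1.57056819e-02,  9.89220076e-03,  3.54063957e-06]), 'tool_pos': array([ 185.70406441, -648.62262853,  255.62515378]), 'orientation': array([ 9.90294081e-01,  1.38986389e-01, -1.18362547e-04, -6.34680673e-04]), 'ft_force': array([-0.05535225,  0.28046402,  0.00312608]), 'ft_torque': array([0.00684912, 0.01992284, 0.00893201]), 'gripper_force': 0.0, 'gripper_width': 85.32022523767141} 25.0
```

View pics/scene0.png

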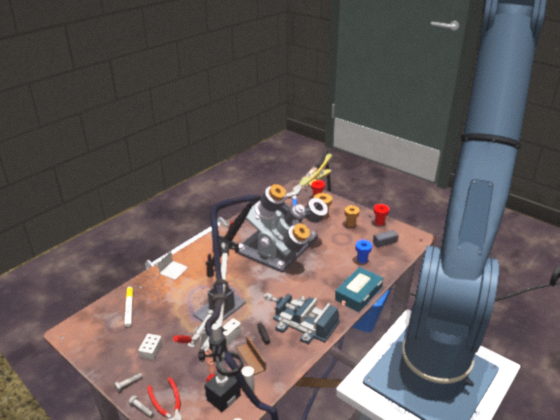

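View pics/side0.png

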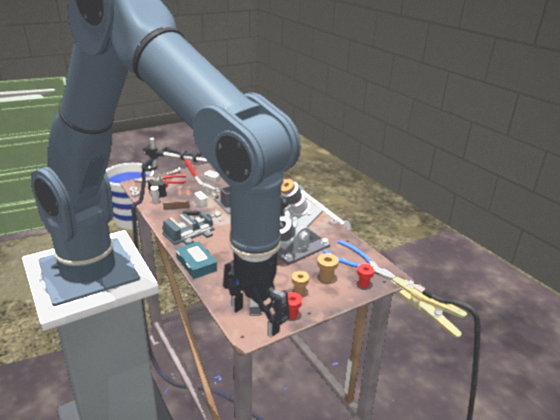

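The scene view has the spider at (285,215), with its empty boss (white ring) near (317,208). It has bronze bushes at (352,214) and (323,203), blue at (363,250), and red at (381,214) and (318,187). The side view has bronze bushes at (300,282), slimmer, and (327,265), fatter, with red ones at (293,305) and (366,275).

Run:
```python
from h import *
def crop(f,r):
    im=cv2.imread('pics/%s.png'%f); x,y,w,h=r
    return cv2.resize(im[y:y+h,x:x+w],(400,400*h//w),interpolation=cv2.INTER_CUBIC)
a=crop('scene0',(220,165,200,130)); b=crop('side0',(220,165,200,180))
h=max(a.shape[0],b.shape[0]); c=np.zeros((h,800,3),np.uint8); c[:a.shape[0],:400]=a; c[:b.shape[0],400:]=b
cv2.imwrite('pics/c1.png',c)
S=cloud('side0'); T=cloud('scene0')
for n,u,v in (('slim',300,277),('big',327,258),('hub',283,244),('red',293,297)): print(n,S[v,u])
for n,u,v in (('a',352,209),('b',323,198),('boss1',277,187),('boss2',300,228),('ring',310,202),('hub',298,211),('blue',363,243),('red',381,209)): print(n,T[v-2:v+3:2,u-3:u+4:3].reshape(-1,3).round())
```

```text
slim [ 476.72050348 -373.83651855   49.0920692 ]
big [ 579.77317085 -353.51986173   63.36759293]
hub [ 521.56792664 -212.13331689   44.88841075]
red [ 410.71898614 -441.92606772   57.15427137]
a [[ 485. -387.   55.]
 [ 478. -393.   55.]
 [ 468. -395.   58.]
 [ 478. -376.   56.]
 [ 472. -384.   54.]
 [ 463. -388.   56.]
 [ 472. -367.   56.]
 [ 474. -389.   43.]
 [ 456. -376.   58.]]
b [[ 582. -364.   68.]
 [ 578. -375.   64.]
 [ 569. -378.   66.]
 [ 583. -367.   58.]
 [ 578. -375.   57.]
 [ 565. -374.   62.]
 [ 507. -258.  135.]
 [ 560. -350.   69.]
 [ 553. -356.   69.]]
boss1 [[  585.  -144.   208.]
 [  583.  -155.   203.]
 [ 1630. -1406.  -765.]
 [  582.  -140.   204.]
 [  577.  -147.   203.]
 [  576.  -159.   198.]
 [  576.  -134.   203.]
 [  577.  -147.   196.]
 [  569.  -151.   198.]]
boss2 [[ 469. -103.  144.]
 [ 464. -110.  142.]
 [ 461. -119.  139.]
 [ 465.  -98.  142.]
 [ 461. -106.  139.]
 [ 457. -113.  137.]
 [ 463.  -95.  138.]
 [ 463. -109.  130.]
 [ 457. -114.  130.]]
ring [[ 666. -408.   -3.]
 [ 519. -226.  146.]
 [ 518. -238.  140.]
 [ 655. -394.    0.]
 [ 517. -223.  141.]
 [ 510. -228.  141.]
 [ 519. -212.  139.]
 [ 513. -218.  139.]
 [ 516. -236.  128.]]
hub [[ 514. -149.  156.]
 [ 502. -149.  161.]
 [ 495. -152.  162.]
 [ 509. -144.  154.]
 [ 502. -148.  155.]
 [ 496. -154.  154.]
 [ 508. -142.  149.]
 [ 501. -146.  149.]
 [ 499. -157.  145.]]
blue [[ 360. -256.   58.]
 [ 354. -262.   57.]
 [ 348. -269.   56.]
 [ 357. -251.   55.]
 [ 349. -255.   57.]
 [ 342. -259.   58.]
 [ 350. -241.   57.]
 [ 351. -259.   46.]
 [ 339. -255.   54.]]
red [[ 412. -440.   59.]
 [ 409. -454.   53.]
 [ 398. -454.   58.]
 [  nan   nan   nan]
 [ 406. -450.   49.]
 [ 392. -443.   59.]
 [ 403. -426.   55.]
 [ 393. -426.   60.]
 [ 390. -440.   54.]]
```

View pics/c1.png

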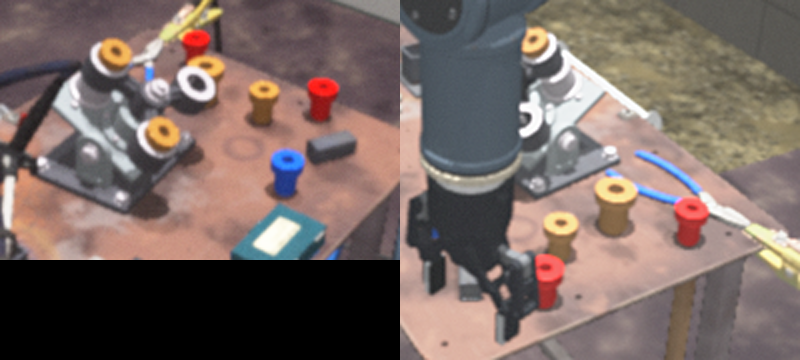

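View pics/wrist0.png

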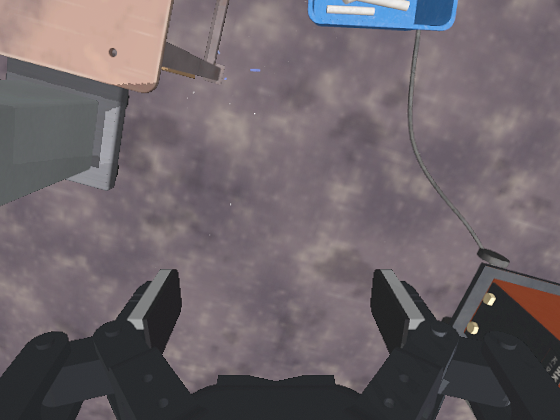

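Candidates for the slim bush, in scene pixels:
- Bronze at (352,214), head about 56–58 mm high. This fits the slim bush, 58 mm overall.
- Bronze at (323,203), top at about 68 mm, so the fat bush.
- Blue at (363,250), and red at (381,214) and (318,187).
- The two bushes already fitted in the spider.

I choose (352,214). Next I move the wrist camera over the work for a closer look.

Request:
step_arm:
  rows:
    - {"z":-0.05}
    - {"z":-0.05,"x":0.03,"y":-0.03}
    - {"x":0.04,"y":-0.04,"z":-0.02}
    - {"x":0.042,"y":-0.04}
    - {"x":0.042,"y":-0.04}
    - {"x":0.042,"y":-0.04}
    - {"x":0.042,"y":-0.04}
    - {"x":0.042,"y":-0.04}
    - {"x":0.02,"y":-0.02}
    - {}
    - {}

```text
schema error: expected keys fingers, x, y, z, rx, ry, rz
```

Run:
```python
from h import *
s=read_state(); print(s['t'],s['tool_pos'],s['orientation'],s['qpos'].round(2))
snap('wrist','w1')
```

```text
0.15 [ 185.70406441 -648.62262853  255.62515378] [ 9.90294081e-01  1.38986389e-01 -1.18362547e-04 -6.34680673e-04] [ 1.21  0.58  0.02  1.44 -0.02  1.13 -0.06]
```

View pics/w1.png

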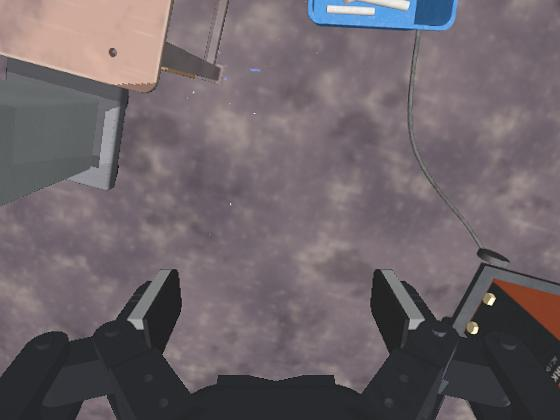

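The picture shows only the floor: the move was refused because every key is needed, so I'm sending it again.

Request:
step_arm:
  rows:
    - {"fingers":0.085,"x":0,"y":0,"z":-0.05,"rx":0,"ry":0,"rz":0}
    - {"fingers":0.085,"x":0.03,"y":-0.03,"z":-0.05,"rx":0,"ry":0,"rz":0}
    - {"fingers":0.085,"x":0.04,"y":-0.04,"z":-0.02,"rx":0,"ry":0,"rz":0}
    - {"fingers":0.085,"x":0.042,"y":-0.04,"z":0,"rx":0,"ry":0,"rz":0}
    - {"fingers":0.085,"x":0.042,"y":-0.04,"z":0,"rx":0,"ry":0,"rz":0}
    - {"fingers":0.085,"x":0.042,"y":-0.04,"z":0,"rx":0,"ry":0,"rz":0}
    - {"fingers":0.085,"x":0.042,"y":-0.04,"z":0,"rx":0,"ry":0,"rz":0}
    - {"fingers":0.085,"x":0.042,"y":-0.04,"z":0,"rx":0,"ry":0,"rz":0}
    - {"fingers":0.085,"x":0.02,"y":-0.02,"z":0,"rx":0,"ry":0,"rz":0}
    - {"fingers":0.085,"x":0,"y":0,"z":0,"rx":0,"ry":0,"rz":0}
    - {"fingers":0.085,"x":0,"y":0,"z":0,"rx":0,"ry":0,"rz":0}

```text
t: 1.58
tool_pos: [392.9, -290.1, 373.9]
orientation: [0.99, 0.139, -0.0, 0.0]
ft_force: [-0.3, -1.2, -1.2]
gripper_width: 84.7
gripper_force: 0.0
```

Run:
```python
from h import *
s=read_state(); print(s['t'],s['tool_pos'],s['orientation'],s['qpos'].round(2))
snap('wrist','w1'); snap('side','side1'); snap('scene','scene1')
```

```text
1.575 [ 392.86025632 -290.08712344  373.90617317] [ 9.90362028e-01  1.38502596e-01 -2.37313773e-04  1.68139724e-04] [ 0.63  0.2  -0.11  1.71  0.03  1.23 -0.78]
```

View pics/w1.png

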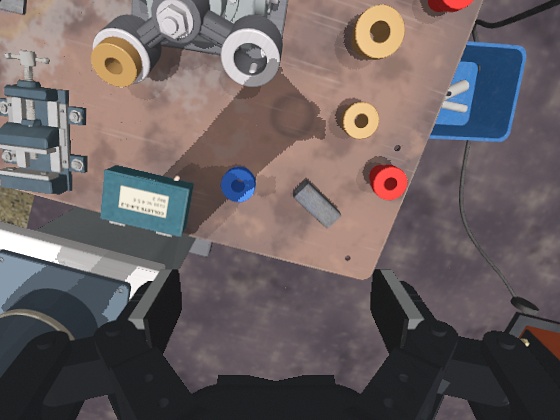

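The wrist view shows the empty bore at (250,55), the hub nut at (175,18), a bushed head at (118,60), the slim bush at (361,121) and the fat one at (380,31), so the choice is confirmed. Now I'll measure them.

```bash
cat >> h.py <<'E'
from scipy.optimize import least_squares
def circ(P,r=None):
    f=lambda c:np.hypot(P[:,0]-c[0],P[:,1]-c[1])-(c[2] if r is None else r)
    return least_squares(f,[*P.mean(0),20],loss='soft_l1').x
def hull_c(P):
    (c,r)=cv2.minEnclosingCircle(P.astype(np.float32)); return np.array(c),r
E
python3 - <<'E'
from h import *
W=cloud('w1')
for n,u,v,zz in (('slim',361,121,58),('big',380,31,68)):
    Q=W[max(v-40,0):v+40,u-40:u+40].reshape(-1,3); m=np.abs(Q[:,2]-zz)<5; Q=Q[m]; c=np.median(Q[:,:2],0); Q=Q[np.hypot(*(Q[:,:2]-c).T)<35]
    print(n,len(Q),np.median(Q[:,2]),hull_c(Q[:,:2]))
    L=W[max(v-40,0):v+40,u-40:u+40].reshape(-1,3)
# boss face plane
def rplane(Q,n0):
    m=np.ones(len(Q),bool)
    for t in (8,4,2.5,2,2):
        c=Q[m].mean(0); n=np.linalg.svd(Q[m]-c)[2][2]; n*=np.sign(n[2]); m=np.abs((Q-c)@n)<t
    return c,n,m
im=load('w1')['im'].astype(int)
g=np.zeros(im.shape[:2],bool); g[20:92,212:290]=1
bright=(im.min(2)>110)&(im.max(2)-im.min(2)<30)&g
Q=W[bright]; Q=Q[np.isfinite(Q).all(1)]; print(len(Q))
c,n,m=rplane(Q,None); print('face',c,n,m.sum(),'tilt',np.degrees(np.arccos(n[2])),'yaw of lean',np.degrees(np.arctan2(n[1],n[0])))
# in-plane circle
ex=np.array([-n[0]*n[2],-n[1]*n[2],1-n[2]**2]); ex/=np.linalg.norm(ex); ey=np.cross(n,ex)
P=np.c_[(Q[m]-c)@ex,(Q[m]-c)@ey]; h,r=hull_c(P); print('enc',h,r,c+h[0]*ex+h[1]*ey)
# bushed head C top
Q=W[30:95,85:155]; I=im[30:95,85:155]; b=(I[...,0]-I[...,2]>50); Q=Q[b]; Q=Q[np.isfinite(Q).all(1)]
c2,n2,m=rplane(Q[(Q-Q.mean(0))@n>-2],None); P=np.c_[(Q[m]-c2)@ex,(Q[m]-c2)@ey]; h,r=hull_c(P); C=c2+h[0]*ex+h[1]*ey; print('C',n2,m.sum(),r,C,'above face',(C-c)@n)
E
```

```text
slim 902 57.050955013234244 (array([ 472.33297729, -378.90032959]), 23.258440017700195)
big 1776 67.04082235607513 (array([ 573.70739746, -363.18652344]), 29.464656829833984)
2801
face [ 502.5256345  -220.75018255   81.82673104] [0.80358535 0.58869422 0.08769089] 209 tilt 84.96922028937543 yaw of lean 36.22592937629978
enc [-11.09877586 -10.0481081 ] 83.43359375 [ 497.37261927 -212.06927543   70.77071062]Traceback (most recent call last):
  File "<stdin>", line 23, in <module>
IndexError: boolean index did not match indexed array along axis 0; size of axis is 1861 but size of corresponding boolean axis is 1056
```

```bash
cat > m.py <<'E'
from h import *
W=cloud('w1'); im=load('w1')['im'].astype(int)
Q=W[15:100,205:295].reshape(-1,3); Q=Q[np.isfinite(Q).all(1)]; Q=Q[Q[:,2]>105]
def rplane(Q,n=np.array([-.5,0,.866])):
    best=None; rng=np.random.default_rng(0)
    for _ in range(600):
        a=Q[rng.choice(len(Q),3,0)]; k=np.cross(a[1]-a[0],a[2]-a[0]); k/=np.linalg.norm(k)+1e-9; k*=np.sign(k[2])
        if k@n<.95: continue
        s=(np.abs((Q-a[0])@k)<2).sum()
        if best is None or s>best[0]: best=(s,a[0],k)
    c,k=best[1:]
    for _ in range(5):
        m=np.abs((Q-c)@k)<2; c=Q[m].mean(0); k=np.linalg.svd(Q[m]-c)[2][2]; k*=np.sign(k[2])
    return c,k,m
c,n,m=rplane(Q); print('face',len(Q),m.sum(),n,'tilt',np.degrees(np.arccos(n[2])),'yaw',np.degrees(np.arctan2(n[1],n[0])))
def fr(n):
    ex=np.array([0,0,1])-n[2]*n; ex/=np.linalg.norm(ex); return ex,np.cross(n,ex)
ex,ey=fr(n)
def cen(Q,c):
    P=np.c_[(Q-c)@ex,(Q-c)@ey]; h,r=hull_c(P); return c+h[0]*ex+h[1]*ey,r
B,r=cen(Q[m],c); print('B',B,r)
Q=W[25:100,80:160]; I=im[25:100,80:160]; b=(I[...,0]-I[...,2]>50); Q=Q[b]; Q=Q[np.isfinite(Q).all(1)];Q=Q[Q[:,2]>110]
c2,n2,m2=rplane(Q); C,r2=cen(Q[m2],c2); print('Ctop',n2,m2.sum(),r2,C,'above',(C-c)@n)
E
python3 m.py
```

```text
face 3607 1817 [-0.4900673  -0.05726371  0.86980165] tilt 29.56440198708247 yaw -173.33528705787575
B [ 497.35424588 -233.38732418  131.38907709] 30.071088790893555
Ctop [-0.49526739 -0.05764753  0.86682581] 1306 23.713417053222656 [ 455.38805582 -104.02781928  136.9198328 ] above 17.96931229643217
```

```bash
cat > g.py <<'E'
from h import *
import json
n=np.array([-.4966,-.0578,.866]); n/=np.linalg.norm(n)
ex=np.array([0,0,1])-n[2]*n; ex/=np.linalg.norm(ex); ey=np.cross(n,ex)
B=np.array([497.4,-233.4,131.4]); C=np.array([455.4,-104.0,136.9])-18*n
d=B-C; up=np.cross(n,d/np.linalg.norm(d)); up*=np.sign(up@ex)
H=(B+C)/2+up*39; AN=H+78*ex
def ang(P,H=H): return np.arctan2((P-H)@ey,(P-H)@ex)
def ori(x,z):  # tool matrix from x dir and z dir
    z=z/np.linalg.norm(z); x=x-(x@z)*z; x/=np.linalg.norm(x); return np.c_[x,np.cross(z,x),z]
def rows(path,fing,p0=None,R0=None):
    s=read_state(); p=s['tool_pos'] if p0 is None else p0; Rm=R.from_quat(s['orientation']) if R0 is None else R0
    out=[]
    for P,M in path:
        dl=np.round(Rm.inv().apply(P-p)/1000,4); w=np.round((Rm.inv()*R.from_matrix(M)).as_rotvec(),3)
        p=p+Rm.apply(dl*1000); Rm=Rm*R.from_rotvec(w)
        out.append(dict(fingers=fing,**dict(zip(('x','y','z','rx','ry','rz'),map(float,[*dl,*w])))))
    print(json.dumps(out)); print('max',max(np.linalg.norm([o[k] for k in 'xyz']) for o in out),max(np.linalg.norm([o[k] for k in ('rx','ry','rz')]) for o in out)); return p,Rm
def line(P,M,N,p0=None,M0=None):
    s=read_state(); p0=s['tool_pos'] if p0 is None else p0; M0=R.from_quat(s['orientation']).as_matrix() if M0 is None else M0
    w=R.from_matrix(M0.T@M).as_rotvec()
    return [(p0+(P-p0)*t,M0@R.from_rotvec(w*t).as_matrix()) for t in np.linspace(0,1,N+1)[1:]]
E
python3 - <<'E'
from g import *
print('H',H,'AN',AN,np.degrees(ang(B)),np.degrees(ang(C)),np.linalg.norm(d),np.linalg.norm(B-H))
M=ori(-(B-H),-n)
a=line(B+90*n,M,12)
b=line(B+9*n,M,4,B+90*n,M)
rows(a+b,.085)
E
```

```text
H [ 513.34974122 -158.45677335  145.63003718] AN [ 580.44787574 -150.64712338  184.62811036] -111.32360677180768 128.73423589422256 134.94261153268835 77.93186398651028
[{"fingers": 0.085, "x": 0.006, "y": -0.0028, "z": 0.0137, "rx": -0.029, "ry": 0.036, "rz": -0.084}, {"fingers": 0.085, "x": 0.0057, "y": -0.0027, "z": 0.0138, "rx": -0.028, "ry": 0.035, "rz": -0.085}, {"fingers": 0.085, "x": 0.0055, "y": -0.0026, "z": 0.014, "rx": -0.029, "ry": 0.036, "rz": -0.084}, {"fingers": 0.085, "x": 0.0052, "y": -0.0026, "z": 0.0141, "rx": -0.029, "ry": 0.035, "rz": -0.085}, {"fingers": 0.085, "x": 0.0048, "y": -0.0025, "z": 0.0142, "rx": -0.028, "ry": 0.036, "rz": -0.084}, {"fingers": 0.085, "x": 0.0047, "y": -0.0026, "z": 0.0142, "rx": -0.029, "ry": 0.035, "rz": -0.085}, {"fingers": 0.085, "x": 0.0043, "y": -0.0025, "z": 0.0144, "rx": -0.029, "ry": 0.036, "rz": -0.084}, {"fingers": 0.085, "x": 0.004, "y": -0.0027, "z": 0.0144, "rx": -0.028, "ry": 0.035, "rz": -0.084}, {"fingers": 0.085, "x": 0.0037, "y": -0.0027, "z": 0.0145, "rx": -0.029, "ry": 0.036, "rz": -0.085}, {"fingers": 0.085, "x": 0.0035, "y": -0.0029, "z": 0.0146, "rx": -0.029, "ry": 0.035, "rz": -0.084}, {"fingers": 0.085, "x": 0.0032, "y": -0.003, "z": 0.0145, "rx": -0.028, "ry": 0.036, "rz": -0.085}, {"fingers": 0.085, "x": 0.0029, "y": -0.0031, "z": 0.0146, "rx": -0.029, "ry": 0.035, "rz": -0.084}, {"fingers": 0.085, "x": -0.0, "y": -0.0, "z": 0.0203, "rx": 0.0, "ry": 0.0, "rz": -0.0}, {"fingers": 0.085, "x": -0.0, "y": -0.0, "z": 0.0202, "rx": 0.0, "ry": 0.0, "rz": -0.0}, {"fingers": 0.085, "x": -0.0, "y": -0.0, "z": 0.0203, "rx": 0.0, "ry": 0.0, "rz": -0.0}, {"fingers": 0.085, "x": -0.0, "y": -0.0, "z": 0.0202, "rx": 0.0, "ry": 0.0, "rz": -0.0}]
max 0.0203 0.0967574286553751
```

Request:
step_arm:
  rows:
    - {"fingers":0.085,"x":0.006,"y":-0.003,"z":0.014,"rx":-0.029,"ry":0.036,"rz":-0.084}
    - {"fingers":0.085,"x":0.006,"y":-0.003,"z":0.014,"rx":-0.029,"ry":0.035,"rz":-0.085}
    - {"fingers":0.085,"x":0.005,"y":-0.003,"z":0.014,"rx":-0.029,"ry":0.036,"rz":-0.084}
    - {"fingers":0.085,"x":0.005,"y":-0.003,"z":0.014,"rx":-0.028,"ry":0.035,"rz":-0.085}
    - {"fingers":0.085,"x":0.005,"y":-0.003,"z":0.014,"rx":-0.029,"ry":0.036,"rz":-0.084}
    - {"fingers":0.085,"x":0.005,"y":-0.003,"z":0.014,"rx":-0.029,"ry":0.035,"rz":-0.085}
    - {"fingers":0.085,"x":0.004,"y":-0.003,"z":0.014,"rx":-0.028,"ry":0.036,"rz":-0.084}
    - {"fingers":0.085,"x":0.004,"y":-0.003,"z":0.014,"rx":-0.029,"ry":0.035,"rz":-0.085}
    - {"fingers":0.085,"x":0.004,"y":-0.003,"z":0.014,"rx":-0.029,"ry":0.036,"rz":-0.084}
    - {"fingers":0.085,"x":0.004,"y":-0.003,"z":0.014,"rx":-0.028,"ry":0.035,"rz":-0.085}
    - {"fingers":0.085,"x":0.003,"y":-0.003,"z":0.015,"rx":-0.029,"ry":0.036,"rz":-0.084}
    - {"fingers":0.085,"x":0.003,"y":-0.003,"z":0.015,"rx":-0.029,"ry":0.035,"rz":-0.085}
    - {"fingers":0.085,"x":0,"y":0,"z":0,"rx":0,"ry":0,"rz":0}
    - {"fingers":0.085,"x":0,"y":0,"z":0,"rx":0,"ry":0,"rz":0}

```text
t: 3.48
tool_pos: [451.3, -235.2, 210.5]
orientation: [0.765, 0.59, 0.222, 0.134]
ft_force: [0.6, -0.3, 0.7]
gripper_width: 85.0
gripper_force: 0.0
```

Run:
```python
from g import *
s=read_state(); print(s['t'],s['tool_pos'],B+90*n,s['qpos'].round(2),s['ft_force'])
M=ori(-(B-H),-n)
rows(line(B+9*n,M,4),.085)
```

```text
3.475 [ 451.27959863 -235.17449212  210.46511015] [ 452.70395287 -238.60223827  209.3435699 ] [ 1.14  0.34 -0.69  2.26 -0.45  0.2   0.69] [ 0.58100523 -0.25656448  0.65566923]
[{"fingers": 0.085, "x": -0.0008, "y": 0.0004, "z": 0.0206, "rx": 0.0, "ry": 0.0, "rz": -0.0}, {"fingers": 0.085, "x": -0.0008, "y": 0.0004, "z": 0.0206, "rx": 0.0, "ry": 0.0, "rz": -0.0}, {"fingers": 0.085, "x": -0.0008, "y": 0.0004, "z": 0.0207, "rx": 0.0, "ry": 0.0, "rz": -0.0}, {"fingers": 0.085, "x": -0.0008, "y": 0.0004, "z": 0.0206, "rx": 0.001, "ry": 0.0, "rz": -0.0}]
max 0.020719314660480447 0.001
```

Request:
step_arm:
  rows:
    - {"fingers":0.085,"x":-0.001,"y":0,"z":0.02,"rx":0,"ry":0,"rz":0}
    - {"fingers":0.085,"x":-0.001,"y":0,"z":0.02,"rx":0,"ry":0,"rz":0}
    - {"fingers":0.085,"x":-0.001,"y":0.001,"z":0.01,"rx":0,"ry":0,"rz":0}
    - {"fingers":0.085,"x":0,"y":0,"z":0,"rx":0,"ry":0,"rz":0}

```text
t: 3.98
tool_pos: [475.3, -234.4, 173.6]
orientation: [0.763, 0.592, 0.223, 0.131]
ft_force: [-0.1, 0.6, -0.3]
gripper_width: 84.9
gripper_force: 0.0
```

Run:
```python
from g import *
s=read_state(); print(s['t'],s['tool_pos'],s['qpos'].round(2),s['ft_force'])
M=ori(-(B-H),-n)
rows(line(B+9*n,M,3),.085)
```

```text
3.975 [ 475.28947163 -234.36423649  173.60927352] [ 0.88  0.4  -0.42  2.27 -1.08  0.17  1.32] [-0.05049622  0.63218849 -0.29622567]
[{"fingers": 0.085, "x": -0.0008, "y": -0.0004, "z": 0.0129, "rx": -0.001, "ry": -0.002, "rz": 0.001}, {"fingers": 0.085, "x": -0.0008, "y": -0.0004, "z": 0.0128, "rx": -0.001, "ry": -0.001, "rz": 0.001}, {"fingers": 0.085, "x": -0.0007, "y": -0.0004, "z": 0.0129, "rx": -0.001, "ry": -0.002, "rz": 0.001}]
max 0.012930970574554718 0.0024494897427831783
```

The joints are near their limits in this pose: joint 6 is at 0.17 and joint 5 at -1.08. I'll back off and instead turn the spider by gripping the bushed head at the top, which is easier to reach. I'll also check the fingertip length from the depth image.

Request:
step_arm:
  rows:
    - {"fingers":0.085,"x":0,"y":0,"z":-0.02,"rx":0,"ry":0,"rz":0}
    - {"fingers":0.085,"x":0,"y":0,"z":-0.03,"rx":0,"ry":0,"rz":0}
    - {"fingers":0.085,"x":0,"y":0,"z":-0.03,"rx":0,"ry":0,"rz":0}
    - {"fingers":0.085,"x":0,"y":0,"z":-0.03,"rx":0,"ry":0,"rz":0}

```text
t: 4.47
tool_pos: [419.4, -241.6, 270.3]
orientation: [0.765, 0.59, 0.223, 0.131]
ft_force: [0.8, 0.4, 0.5]
gripper_width: 85.1
gripper_force: 0.0
```

Run:
```python
from g import *
W=cloud('w1'); s=load('w1'); p=np.array([392.9,-290.1,373.9]); Rm=R.from_quat([.99036,.1385,-.0002,.0002])
Q=W[200:].reshape(-1,3); Q=Q[np.isfinite(Q).all(1)]; L=Rm.inv().apply(Q-p); f=L[np.abs(L[:,0])<14]; f=f[(np.abs(f[:,1])<65)&(f[:,2]<40)]
print('tips open z',np.percentile(f[:,2],[50,95,99,100]), 'y',np.percentile(f[f[:,2]>5][:,1],[0,50,100]) )
s=read_state(); print(s['tool_pos'],s['qpos'].round(2))
a=np.radians(8.7); A=H+78*(np.cos(a)*ex+np.sin(a)*ey); print('A',A)
exh=ex*[1,1,0]; exh/=np.linalg.norm(exh); t=np.radians(15); z=np.array([0,0,-np.cos(t)])+np.sin(t)*exh
M=ori(exh,z); rows(line(A+9*n-z*80,M,16),.085)
```

```text
tips open z [-41.80291284   0.04502156   8.59374309  14.17199965] y [-54.7324236   41.62763655  53.57917461]
[ 419.38291059 -241.58377063  270.29926119] [ 0.77  0.16 -0.11  2.22 -0.78  0.5   1.05]
A [ 578.31181859 -139.01775113  184.17939412]
[{"fingers": 0.085, "x": 0.0077, "y": 0.0054, "z": 0.0046, "rx": 0.01, "ry": -0.015, "rz": 0.074}, {"fingers": 0.085, "x": 0.0081, "y": 0.0048, "z": 0.0044, "rx": 0.009, "ry": -0.014, "rz": 0.075}, {"fingers": 0.085, "x": 0.0085, "y": 0.0042, "z": 0.0043, "rx": 0.01, "ry": -0.014, "rz": 0.074}, {"fingers": 0.085, "x": 0.0089, "y": 0.0036, "z": 0.0041, "rx": 0.009, "ry": -0.015, "rz": 0.075}, {"fingers": 0.085, "x": 0.0092, "y": 0.003, "z": 0.0039, "rx": 0.01, "ry": -0.014, "rz": 0.074}, {"fingers": 0.085, "x": 0.0094, "y": 0.0024, "z": 0.0038, "rx": 0.009, "ry": -0.015, "rz": 0.075}, {"fingers": 0.085, "x": 0.0097, "y": 0.0016, "z": 0.0036, "rx": 0.01, "ry": -0.015, "rz": 0.074}, {"fingers": 0.085, "x": 0.0098, "y": 0.001, "z": 0.0035, "rx": 0.009, "ry": -0.014, "rz": 0.075}, {"fingers": 0.085, "x": 0.0099, "y": 0.0003, "z": 0.0033, "rx": 0.01, "ry": -0.015, "rz": 0.074}, {"fingers": 0.085, "x": 0.0099, "y": -0.0005, "z": 0.0032, "rx": 0.009, "ry": -0.014, "rz": 0.074}, {"fingers": 0.085, "x": 0.0099, "y": -0.0011, "z": 0.003, "rx": 0.01, "ry": -0.015, "rz": 0.075}, {"fingers": 0.085, "x": 0.0098, "y": -0.0018, "z": 0.0029, "rx": 0.01, "ry": -0.014, "rz": 0.074}, {"fingers": 0.085, "x": 0.0098, "y": -0.0026, "z": 0.0028, "rx": 0.009, "ry": -0.015, "rz": 0.075}, {"fingers": 0.085, "x": 0.0095, "y": -0.0032, "z": 0.0027, "rx": 0.01, "ry": -0.014, "rz": 0.074}, {"fingers": 0.085, "x": 0.0093, "y": -0.004, "z": 0.0026, "rx": 0.009, "ry": -0.015, "rz": 0.075}, {"fingers": 0.085, "x": 0.0091, "y": -0.0045, "z": 0.0025, "rx": 0.01, "ry": -0.014, "rz": 0.074}]
max 0.010518555033843765 0.07713624310270756
```

Request:
step_arm:
  rows:
    - {"fingers":0.085,"x":0.016,"y":0.01,"z":0.009,"rx":0.019,"ry":-0.029,"rz":0.149}
    - {"fingers":0.085,"x":0.017,"y":0.008,"z":0.008,"rx":0.019,"ry":-0.029,"rz":0.149}
    - {"fingers":0.085,"x":0.019,"y":0.005,"z":0.008,"rx":0.019,"ry":-0.029,"rz":0.149}
    - {"fingers":0.085,"x":0.019,"y":0.003,"z":0.007,"rx":0.019,"ry":-0.029,"rz":0.149}
    - {"fingers":0.085,"x":0.02,"y":0,"z":0.007,"rx":0.019,"ry":-0.029,"rz":0.149}
    - {"fingers":0.085,"x":0.02,"y":-0.003,"z":0.006,"rx":0.019,"ry":-0.029,"rz":0.149}
    - {"fingers":0.085,"x":0.019,"y":-0.006,"z":0.005,"rx":0.019,"ry":-0.029,"rz":0.149}
    - {"fingers":0.085,"x":0.018,"y":-0.008,"z":0.005,"rx":0.019,"ry":-0.029,"rz":0.149}
    - {"fingers":0.085,"x":0,"y":0,"z":0,"rx":0,"ry":0,"rz":0}
    - {"fingers":0.085,"x":0,"y":0,"z":0,"rx":0,"ry":0,"rz":0}

```text
t: 5.72
tool_pos: [536.8, -138.5, 266.6]
orientation: [0.987, 0.091, 0.136, -0.0]
ft_force: [-0.6, -0.4, 0.3]
gripper_width: 85.2
gripper_force: 0.0
```

```bash
cat >> g.py <<'E'
exh=ex*[1,1,0]; exh/=np.linalg.norm(exh)
def tilt(deg,yaw=0):
    t=np.radians(deg); z=np.array([0,0,-np.cos(t)])+np.sin(t)*exh
    return ori(exh,z)@R.from_rotvec([0,0,yaw]).as_matrix()
E
python3 - <<'E'
from g import *
s=read_state(); print(s['t'],s['tool_pos'],s['qpos'].round(2))
snap('wrist','w2'); W=cloud('w2'); im=load('w2')['im'].astype(int)
a=np.radians(8.7); A=H+78*(np.cos(a)*ex+np.sin(a)*ey)
Q=W.reshape(-1,3); I=im.reshape(-1,3); k=np.isfinite(Q).all(1)&(np.linalg.norm(Q-A-18*n,axis=1)<32)&(I[:,0]-I[:,2]>40)
Q=Q[k]; Q=Q[np.abs((Q-A)@n-18)<5]; P=np.c_[(Q-A)@ex,(Q-A)@ey]; print(len(Q),np.median((Q-A)@n),hull_c(P))
M=tilt(15); rows(line(A+9*n-M[:,2]*7,M,6),.085)
E
```

```text
5.725 [ 536.81318656 -138.49808183  266.58313   ] [-0.01  0.29  0.3   1.97 -0.29  0.66 -0.91]
3502 18.037195105928593 (array([0.18893838, 0.06930277]), 23.178213119506836)
[{"fingers": 0.085, "x": 0.0025, "y": 0.0009, "z": 0.0125, "rx": 0.001, "ry": -0.002, "rz": 0.011}, {"fingers": 0.085, "x": 0.0026, "y": 0.001, "z": 0.0124, "rx": 0.001, "ry": -0.002, "rz": 0.012}, {"fingers": 0.085, "x": 0.0026, "y": 0.0009, "z": 0.0125, "rx": 0.001, "ry": -0.001, "rz": 0.011}, {"fingers": 0.085, "x": 0.0026, "y": 0.0009, "z": 0.0124, "rx": 0.001, "ry": -0.002, "rz": 0.012}, {"fingers": 0.085, "x": 0.0027, "y": 0.0008, "z": 0.0125, "rx": 0.001, "ry": -0.002, "rz": 0.011}, {"fingers": 0.085, "x": 0.0027, "y": 0.0009, "z": 0.0124, "rx": 0.001, "ry": -0.002, "rz": 0.011}]
max 0.012813274366843161 0.012206555615733704
```

Request:
step_arm:
  rows:
    - {"fingers":0.085,"x":0.0025,"y":0.001,"z":0.0125,"rx":0.001,"ry":-0.002,"rz":0.011}
    - {"fingers":0.085,"x":0.0025,"y":0.001,"z":0.0125,"rx":0.001,"ry":-0.002,"rz":0.011}
    - {"fingers":0.085,"x":0.0025,"y":0.001,"z":0.0125,"rx":0.001,"ry":-0.002,"rz":0.011}
    - {"fingers":0.085,"x":0.0025,"y":0.001,"z":0.0125,"rx":0.001,"ry":-0.002,"rz":0.011}
    - {"fingers":0.085,"x":0.0025,"y":0.001,"z":0.0125,"rx":0.001,"ry":-0.002,"rz":0.011}
    - {"fingers":0.085,"x":0.0025,"y":0.001,"z":0.002,"rx":0.001,"ry":-0.002,"rz":0.011}
    - {"fingers":0.03,"x":0,"y":0,"z":0,"rx":0,"ry":0,"rz":0}
    - {"fingers":0.03,"x":0,"y":0,"z":0,"rx":0,"ry":0,"rz":0}
    - {"fingers":0.03,"x":0,"y":0,"z":0,"rx":0,"ry":0,"rz":0}
    - {"fingers":0.03,"x":0,"y":0,"z":0,"rx":0,"ry":0,"rz":0}
  squeeze: 25

```text
t: 7.02
tool_pos: [569.7, -140.3, 208.6]
orientation: [0.99, 0.059, 0.13, -0.007]
ft_force: [-3.2, 0.0, 5.1]
gripper_width: 44.8
gripper_force: 25.8
```

Run:
```python
from g import *
s=read_state(); print(s['t'],s['tool_pos'],s['gripper_width'],s['gripper_force'],s['ft_force'],s['qpos'].round(2))
M=tilt(15); p0=s['tool_pos']; a0=8.7
A=lambda a:H+78*(np.cos(np.radians(a))*ex+np.sin(np.radians(a))*ey)
print((p0-A(a0)-9*n)@M)
path=[(A(a)+9*n-M[:,2]*17,M) for a in np.linspace(a0,120,20)[1:]]
rows(path,.03)
```

```text
7.025 [ 569.69122245 -140.26443474  208.61814271] 44.80884452412741 25.7513290643692 [-3.16206414e+00  1.79612724e-03  5.07697260e+00] [ 0.02  0.41  0.27  1.96 -0.37  0.57 -0.91]
[  0.24409653   0.24168826 -17.1661367 ]
[{"fingers": 0.03, "x": -0.0018, "y": -0.0081, "z": 0.0006, "rx": 0.0, "ry": 0.001, "rz": 0.003}, {"fingers": 0.03, "x": -0.0023, "y": -0.0076, "z": 0.0006, "rx": 0.0, "ry": -0.0, "rz": -0.0}, {"fingers": 0.03, "x": -0.003, "y": -0.0073, "z": 0.0008, "rx": 0.0, "ry": -0.0, "rz": -0.0}, {"fingers": 0.03, "x": -0.0038, "y": -0.0069, "z": 0.001, "rx": 0.0, "ry": -0.0, "rz": -0.0}, {"fingers": 0.03, "x": -0.0044, "y": -0.0066, "z": 0.0012, "rx": 0.0, "ry": -0.0, "rz": -0.0}, {"fingers": 0.03, "x": -0.0051, "y": -0.006, "z": 0.0013, "rx": 0.0, "ry": -0.0, "rz": -0.0}, {"fingers": 0.03, "x": -0.0056, "y": -0.0054, "z": 0.0015, "rx": 0.0, "ry": -0.0, "rz": -0.0}, {"fingers": 0.03, "x": -0.0061, "y": -0.0049, "z": 0.0017, "rx": 0.0, "ry": -0.0, "rz": -0.0}, {"fingers": 0.03, "x": -0.0066, "y": -0.0041, "z": 0.0017, "rx": 0.0, "ry": -0.0, "rz": -0.0}, {"fingers": 0.03, "x": -0
[... 262 characters left out ...]
ingers": 0.03, "x": -0.0077, "y": -0.0011, "z": 0.0021, "rx": 0.0, "ry": -0.0, "rz": -0.0}, {"fingers": 0.03, "x": -0.0077, "y": -0.0003, "z": 0.002, "rx": 0.0, "ry": -0.0, "rz": -0.0}, {"fingers": 0.03, "x": -0.0076, "y": 0.0005, "z": 0.0021, "rx": 0.0, "ry": -0.0, "rz": -0.0}, {"fingers": 0.03, "x": -0.0076, "y": 0.0013, "z": 0.002, "rx": 0.0, "ry": -0.0, "rz": -0.0}, {"fingers": 0.03, "x": -0.0075, "y": 0.0021, "z": 0.002, "rx": 0.0, "ry": -0.0, "rz": -0.0}, {"fingers": 0.03, "x": -0.0071, "y": 0.0029, "z": 0.0019, "rx": 0.0, "ry": -0.0, "rz": -0.0}, {"fingers": 0.03, "x": -0.0069, "y": 0.0036, "z": 0.0019, "rx": 0.0, "ry": -0.0, "rz": -0.0}]
max 0.008319254774317228 0.0031622776601683794
```

Request:
step_arm:
  rows:
    - {"fingers":0.03,"x":-0.0018,"y":-0.0081,"z":0.0004,"rx":0,"ry":0,"rz":0}
    - {"fingers":0.03,"x":-0.0023,"y":-0.0076,"z":0.0006,"rx":0,"ry":0,"rz":0}
    - {"fingers":0.03,"x":-0.003,"y":-0.0073,"z":0.0008,"rx":0,"ry":0,"rz":0}
    - {"fingers":0.03,"x":-0.0038,"y":-0.0069,"z":0.001,"rx":0,"ry":0,"rz":0}
    - {"fingers":0.03,"x":-0.0044,"y":-0.0066,"z":0.0012,"rx":0,"ry":0,"rz":0}
    - {"fingers":0.03,"x":-0.0051,"y":-0.006,"z":0.0013,"rx":0,"ry":0,"rz":0}
    - {"fingers":0.03,"x":-0.0056,"y":-0.0054,"z":0.0015,"rx":0,"ry":0,"rz":0}
    - {"fingers":0.03,"x":-0.0061,"y":-0.0049,"z":0.0017,"rx":0,"ry":0,"rz":0}
    - {"fingers":0.03,"x":-0.0066,"y":-0.0041,"z":0.0017,"rx":0,"ry":0,"rz":0}

```text
t: 8.15
tool_pos: [530.1, -90.8, 189.4]
orientation: [0.99, 0.057, 0.132, -0.005]
ft_force: [6.3, -11.9, 3.7]
gripper_width: 44.6
gripper_force: 29.0
```

```bash
cat > arc.py <<'E'
from g import *
import sys
s=read_state(); M=tilt(15); A=lambda a:H+78*(np.cos(np.radians(a))*ex+np.sin(np.radians(a))*ey)
p=s['tool_pos']+17*M[:,2]-9*n; a=np.degrees(ang(p)); print(a,np.hypot((p-H)@ex,(p-H)@ey),(p-H)@n,s['gripper_width'],s['gripper_force'],s['ft_force'],s['qpos'].round(2))
rows([(A(b)+9*n-M[:,2]*17,M) for b in np.linspace(a,float(sys.argv[1]),int(sys.argv[2])+1)[1:]],.03)
E
python3 arc.py 120 11
```

```text
59.32563246474586 75.84488711469908 0.21735342321387546 44.61132430870914 29.03280794620514 [  6.31128937 -11.87525819   3.65626638] [-0.08  0.37  0.27  2.11 -0.38  0.45 -0.97]
[{"fingers": 0.03, "x": -0.0053, "y": -0.0054, "z": 0.0016, "rx": 0.005, "ry": -0.003, "rz": 0.001}, {"fingers": 0.03, "x": -0.0067, "y": -0.0028, "z": 0.0018, "rx": 0.0, "ry": -0.0, "rz": -0.0}, {"fingers": 0.03, "x": -0.0069, "y": -0.0022, "z": 0.0018, "rx": 0.0, "ry": -0.0, "rz": -0.0}, {"fingers": 0.03, "x": -0.0071, "y": -0.0015, "z": 0.002, "rx": 0.0, "ry": -0.0, "rz": -0.0}, {"fingers": 0.03, "x": -0.0073, "y": -0.0008, "z": 0.0019, "rx": 0.0, "ry": -0.0, "rz": -0.0}, {"fingers": 0.03, "x": -0.0072, "y": -0.0, "z": 0.0019, "rx": 0.0, "ry": -0.0, "rz": -0.0}, {"fingers": 0.03, "x": -0.0072, "y": 0.0007, "z": 0.002, "rx": 0.0, "ry": -0.0, "rz": -0.0}, {"fingers": 0.03, "x": -0.0071, "y": 0.0014, "z": 0.0019, "rx": 0.0, "ry": -0.0, "rz": -0.0}, {"fingers": 0.03, "x": -0.007, "y": 0.0021, "z": 0.0018, "rx": 0.0, "ry": -0.0, "rz": -0.0}, {"fingers": 0.03, "x": -0.0067, "y": 0.0027, "z": 0.0018, "rx": 0.0, "ry": -0.0, "rz": -0.0}, {"fingers": 0.03, "x": -0.0065, "y": 0.0035, "z": 0.0018, "rx": 0.0, "ry": -0.0, "rz": -0.0}]
max 0.007733692520394123 0.005916079783099616
```

Request:
step_arm:
  rows:
    - {"fingers":0.03,"x":-0.0069,"y":-0.0035,"z":0.0019,"rx":0,"ry":0,"rz":0}
    - {"fingers":0.03,"x":-0.0073,"y":-0.0027,"z":0.0019,"rx":0,"ry":0,"rz":0}
    - {"fingers":0.03,"x":-0.0074,"y":-0.0019,"z":0.002,"rx":0,"ry":0,"rz":0}
    - {"fingers":0.03,"x":-0.0077,"y":-0.0011,"z":0.0021,"rx":0,"ry":0,"rz":0}
    - {"fingers":0.03,"x":-0.0077,"y":-0.0003,"z":0.002,"rx":0,"ry":0,"rz":0}
    - {"fingers":0.03,"x":-0.0076,"y":0.0005,"z":0.0021,"rx":0,"ry":0,"rz":0}
    - {"fingers":0.03,"x":-0.0076,"y":0.0013,"z":0.002,"rx":0,"ry":0,"rz":0}

```text
t: 9.02
tool_pos: [481.7, -84.0, 161.9]
orientation: [0.99, 0.06, 0.13, -0.008]
ft_force: [-1.2, 10.5, 9.6]
gripper_width: 42.8
gripper_force: 24.1
```

```bash
python3 arc.py 120 4
```

```text
101.66011988433938 79.29065920021523 0.07821214664588189 42.827165179149475 24.098059053540055 [-1.24543581 10.51555765  9.63165995] [-0.02  0.35  0.19  2.25 -0.44  0.32 -0.9 ]
[{"fingers": 0.03, "x": -0.0056, "y": 0.0027, "z": 0.0016, "rx": -0.002, "ry": -0.0, "rz": 0.005}, {"fingers": 0.03, "x": -0.0057, "y": 0.002, "z": 0.0015, "rx": 0.0, "ry": -0.0, "rz": -0.0}, {"fingers": 0.03, "x": -0.0055, "y": 0.0025, "z": 0.0015, "rx": 0.0, "ry": -0.0, "rz": -0.0}, {"fingers": 0.03, "x": -0.0054, "y": 0.0029, "z": 0.0014, "rx": 0.0, "ry": -0.0, "rz": -0.0}]
max 0.006419501538281613 0.005385164807134504
```

The width fell to 42.8 mm, so the pads are slipping off the head. I'll open, lift and measure the actual angle.

Request:
step_arm:
  rows:
    - {"fingers":0.085,"x":0,"y":0,"z":0,"rx":0,"ry":0,"rz":0}
    - {"fingers":0.085,"x":0,"y":0,"z":0,"rx":0,"ry":0,"rz":0}
    - {"fingers":0.085,"x":0,"y":0,"z":-0.02,"rx":0,"ry":0,"rz":0}
    - {"fingers":0.085,"x":0,"y":0,"z":-0.03,"rx":0,"ry":0,"rz":0}
    - {"fingers":0.085,"x":0,"y":0,"z":-0.02,"rx":0,"ry":0,"rz":0}
    - {"fingers":0.085,"x":0,"y":0,"z":0,"rx":0,"ry":0,"rz":0}

```text
t: 9.78
tool_pos: [463.8, -87.8, 230.2]
orientation: [0.99, 0.059, 0.131, -0.007]
ft_force: [0.9, 0.5, 0.3]
gripper_width: 85.1
gripper_force: 0.0
```

```bash
cat > look.py <<'E'
from g import *
import sys
def heads(f):  # bronze head centres in the spider plane (ex,ey about H), angle
    W=cloud(f); im=load(f)['im'].astype(int); L=W-H
    h=L@n; u=L@ex; v=L@ey; m=np.isfinite(h)&(np.abs(h-18)<3)&(im[...,0]-im[...,2]>35)&(np.hypot(u,v)<115)&(np.hypot(u,v)>40)
    k,lab,st,_=cv2.connectedComponentsWithStats(m.astype(np.uint8))
    for i in range(1,k):
        if st[i,4]<300: continue
        c,r=hull_c(np.c_[u[lab==i],v[lab==i]]); print(f,'head',st[i,4],'r',round(r,1),'rad',np.hypot(*c).round(1),'ang',np.degrees(np.arctan2(c[1],c[0])).round(1))
if __name__=='__main__':
    s=read_state(); print(s['t'],s['tool_pos'],s['qpos'].round(2))
    for c in ('wrist','scene'): snap(c,c[0]+sys.argv[1]); heads(c[0]+sys.argv[1])
E
python3 look.py 3; python3 -c "
from look import *
heads('scene1')"
```

```text
9.775 [463.80232055 -87.78830006 230.15926068] [-0.14  0.22  0.33  2.19 -0.3   0.51 -1.03]
w3 head 3301 r 23.4 rad 78.6 ang 89.7
w3 head 1558 r 24.0 rad 77.7 ang -150.1
```

Run:
```python
from g import *
M=tilt(15); A=lambda a:H+78*(np.cos(np.radians(a))*ex+np.sin(np.radians(a))*ey); k=lambda a:A(a)+9*n-M[:,2]*16
p,Rm=rows(line(k(89.7),M,4),.085)
rows([(k(b),M) for b in np.linspace(89.7,121,9)[1:]],.03,p,Rm)
```

```text
[{"fingers": 0.085, "x": 0.0042, "y": -0.0004, "z": 0.0165, "rx": -0.0, "ry": 0.0, "rz": 0.001}, {"fingers": 0.085, "x": 0.0042, "y": -0.0004, "z": 0.0165, "rx": -0.0, "ry": 0.001, "rz": 0.001}, {"fingers": 0.085, "x": 0.0042, "y": -0.0004, "z": 0.0166, "rx": -0.0, "ry": 0.0, "rz": 0.0}, {"fingers": 0.085, "x": 0.0042, "y": -0.0004, "z": 0.0165, "rx": -0.0, "ry": 0.0, "rz": 0.001}]
max 0.017127755252805313 0.001414213562373095
[{"fingers": 0.03, "x": -0.0052, "y": 0.0001, "z": 0.0014, "rx": -0.0, "ry": 0.0, "rz": 0.0}, {"fingers": 0.03, "x": -0.0051, "y": 0.0006, "z": 0.0014, "rx": -0.0, "ry": 0.0, "rz": 0.0}, {"fingers": 0.03, "x": -0.0051, "y": 0.0008, "z": 0.0013, "rx": -0.0, "ry": 0.0, "rz": 0.0}, {"fingers": 0.03, "x": -0.005, "y": 0.0013, "z": 0.0014, "rx": -0.0, "ry": 0.0, "rz": 0.0}, {"fingers": 0.03, "x": -0.0049, "y": 0.0016, "z": 0.0013, "rx": -0.0, "ry": 0.0, "rz": 0.0}, {"fingers": 0.03, "x": -0.0048, "y": 0.0019, "z": 0.0013, "rx": -0.0, "ry": 0.0, "rz": 0.0}, {"fingers": 0.03, "x": -0.0046, "y": 0.0022, "z": 0.0012, "rx": -0.0, "ry": 0.0, "rz": 0.0}, {"fingers": 0.03, "x": -0.0045, "y": 0.0026, "z": 0.0012, "rx": -0.0, "ry": 0.0, "rz": 0.0}]
max 0.005386093203798093 0.0
```

Request:
step_arm:
  rows:
    - {"fingers":0.085,"x":0.0042,"y":-0.0004,"z":0.0165,"rx":0,"ry":0,"rz":0}
    - {"fingers":0.085,"x":0.0042,"y":-0.0004,"z":0.0165,"rx":0,"ry":0,"rz":0}
    - {"fingers":0.085,"x":0.0042,"y":-0.0004,"z":0.0165,"rx":0,"ry":0,"rz":0}
    - {"fingers":0.085,"x":0.0042,"y":-0.0004,"z":0.0165,"rx":0,"ry":0,"rz":0}
    - {"fingers":0.03,"x":0,"y":0,"z":0,"rx":0,"ry":0,"rz":0}
    - {"fingers":0.03,"x":0,"y":0,"z":0,"rx":0,"ry":0,"rz":0}
    - {"fingers":0.03,"x":0,"y":0,"z":0,"rx":0,"ry":0,"rz":0}
    - {"fingers":0.03,"x":0,"y":0,"z":0,"rx":0,"ry":0,"rz":0}
    - {"fingers":0.03,"x":-0.005,"y":0.0001,"z":0.0014,"rx":0,"ry":0,"rz":0}
    - {"fingers":0.03,"x":-0.005,"y":0.0006,"z":0.0014,"rx":0,"ry":0,"rz":0}
    - {"fingers":0.03,"x":-0.005,"y":0.0008,"z":0.0013,"rx":0,"ry":0,"rz":0}
    - {"fingers":0.03,"x":-0.005,"y":0.0013,"z":0.0014,"rx":0,"ry":0,"rz":0}
    - {"fingers":0.03,"x":-0.005,"y":0.0016,"z":0.0013,"rx":0,"ry":0,"rz":0}
    - {"fingers":0.03,"x":-0.005,"y":0.0019,"z":0.0013,"rx":0,"ry":0,"rz":0}
    - {"fingers":0.03,"x":-0.0046,"y":0.0022,"z":0.0012,"rx":0,"ry":0,"rz":0}
    - {"fingers":0.03,"x":-0.0045,"y":0.0026,"z":0.0012,"rx":0,"ry":0,"rz":0}
    - {"fingers":0.03,"x":0,"y":0,"z":0,"rx":0,"ry":0,"rz":0}
  squeeze: 60

```text
t: 12.0
tool_pos: [460.6, -93.6, 149.1]
orientation: [0.99, 0.062, 0.128, -0.01]
ft_force: [-6.1, 14.6, 9.0]
gripper_width: 43.9
gripper_force: 63.1
```

```bash
python3 arc.py 120 1; python3 look.py 4
```

```text
120.5052252049204 81.88930018042203 -0.004074626169748443 43.916686991657926 63.077365066856146 [-6.11311029 14.6345092   8.98776586] [ 0.05  0.35  0.14  2.3  -0.48  0.27 -0.82]
[{"fingers": 0.03, "x": 0.0025, "y": 0.003, "z": -0.0007, "rx": -0.006, "ry": 0.005, "rz": 0.008}]
max 0.003967366884975475 0.011180339887498949
12.0 [460.59638751 -93.56610324 149.05843335] [ 0.05  0.35  0.14  2.3  -0.48  0.27 -0.82]
w4 head 6157 r 23.4 rad 78.1 ang 114.0
w4 head 2080 r 23.2 rad 74.4 ang -128.8
```

Run:
```python
from g import *
M=tilt(15); A=lambda a:H+78*(np.cos(np.radians(a))*ex+np.sin(np.radians(a))*ey); k=lambda a:A(a)+9*n-M[:,2]*16
p,Rm=rows(line(k(114),M,1),.085)
rows([(k(b),M) for b in np.linspace(114,121,3)[1:]],.03,p,Rm)
```

```text
[{"fingers": 0.085, "x": 0.0095, "y": -0.0006, "z": -0.0016, "rx": -0.006, "ry": 0.005, "rz": 0.008}]
max 0.009652460826131335 0.011180339887498949
[{"fingers": 0.03, "x": -0.0041, "y": 0.002, "z": 0.0011, "rx": 0.0, "ry": -0.0, "rz": 0.0}, {"fingers": 0.03, "x": -0.004, "y": 0.0024, "z": 0.0011, "rx": 0.0, "ry": -0.0, "rz": 0.0}]
max 0.0047927027865287035 0.0
```

Request:
step_arm:
  rows:
    - {"fingers":0.085,"x":0,"y":0,"z":0,"rx":0,"ry":0,"rz":0}
    - {"fingers":0.085,"x":0,"y":0,"z":0,"rx":0,"ry":0,"rz":0}
    - {"fingers":0.085,"x":0.0095,"y":-0.003,"z":-0.0016,"rx":-0.003,"ry":0.003,"rz":0.004}
    - {"fingers":0.03,"x":0,"y":0,"z":0,"rx":0,"ry":0,"rz":0}
    - {"fingers":0.03,"x":0,"y":0,"z":0,"rx":0,"ry":0,"rz":0}
    - {"fingers":0.03,"x":0,"y":0,"z":0,"rx":0,"ry":0,"rz":0}
    - {"fingers":0.03,"x":-0.004,"y":0.002,"z":0.001,"rx":0,"ry":0,"rz":0}
    - {"fingers":0.03,"x":-0.004,"y":0.002,"z":0.001,"rx":0,"ry":0,"rz":0}
    - {"fingers":0.03,"x":0,"y":0,"z":0,"rx":0,"ry":0,"rz":0}
    - {"fingers":0.085,"x":0,"y":0,"z":0,"rx":0,"ry":0,"rz":0}
    - {"fingers":0.085,"x":0,"y":0,"z":0,"rx":0,"ry":0,"rz":0}
    - {"fingers":0.085,"x":0,"y":0,"z":-0.03,"rx":0,"ry":0,"rz":0}
    - {"fingers":0.085,"x":0,"y":0,"z":-0.04,"rx":0,"ry":0,"rz":0}
    - {"fingers":0.085,"x":0,"y":0,"z":-0.03,"rx":0,"ry":0,"rz":0}
    - {"fingers":0.085,"x":0,"y":0,"z":0,"rx":0,"ry":0,"rz":0}

```text
t: 13.98
tool_pos: [438.7, -101.3, 247.5]
orientation: [0.99, 0.056, 0.133, -0.006]
ft_force: [-0.4, -0.3, -0.2]
gripper_width: 85.4
gripper_force: 0.0
```

```bash
python3 look.py 5
```

```text
13.975 [ 438.68386079 -101.26854828  247.48008371] [-0.14  0.16  0.37  2.21 -0.27  0.54 -1.02]
w5 head 2354 r 23.1 rad 78.3 ang 119.0
w5 head 2208 r 23.7 rad 77.1 ang -121.4
```

View pics/w5.png

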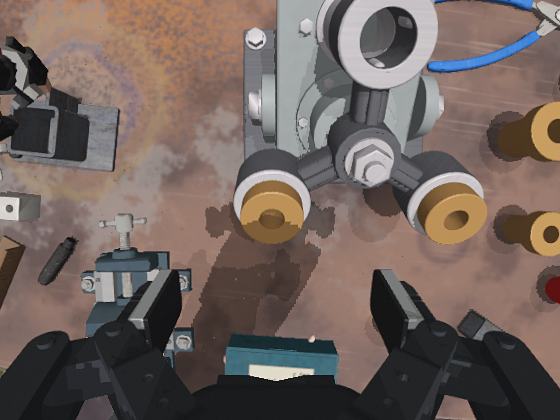

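B's bore now stands at the top (375,35). The heads measure 119° and -121.4°, so it is about 1° (1.6 mm) off, which is good enough. Next is picking up the slim bush, and I'll re-measure the bore face from this view.

Run:
```python
from g import *
import m
W=cloud('w5'); Q=W.reshape(-1,3); k=np.isfinite(Q).all(1)&(np.linalg.norm(Q-AN,axis=1)<38); Q=Q[k]; Q=Q[(Q-AN)@n>-6]
c,nn,mm=m.rplane(Q,n); Q=Q[mm]; P=np.c_[(Q-AN)@ex,(Q-AN)@ey]; print('n',n,nn,np.median((Q-AN)@n)); print(hull_c(P)); 
e=P; rr=np.hypot(*(P-hull_c(P)[0]).T); print('inner',np.percentile(rr,[0,1,2,5,99]))
M=tilt(0); T=np.array([472.3,-378.9,140])
p,Rm=rows(line(T,M,10),.085)
```

```text
face 3607 1817 [-0.4900673  -0.05726371  0.86980165] tilt 29.56440198708247 yaw -173.33528705787575
B [ 497.35424588 -233.38732418  131.38907709] 30.071088790893555
Ctop [-0.49526739 -0.05764753  0.86682581] 1306 23.713417053222656 [ 455.38805582 -104.02781928  136.9198328 ] above 17.96931229643217
n [-0.49662275 -0.05780265  0.86603967] [-0.49803095 -0.05772112  0.86523606] -0.15967074182217894
(array([-0.10065322, -0.36289325]), 30.053361892700195)
inner [16.26976513 16.90398531 17.07630804 17.45804851 29.55514413]
[{"fingers": 0.085, "x": -0.0025, "y": 0.028, "z": 0.0103, "rx": 0.0, "ry": -0.026, "rz": -0.0}, {"fingers": 0.085, "x": -0.0023, "y": 0.028, "z": 0.0104, "rx": 0.001, "ry": -0.027, "rz": -0.0}, {"fingers": 0.085, "x": -0.002, "y": 0.028, "z": 0.0104, "rx": -0.0, "ry": -0.026, "rz": -0.0}, {"fingers": 0.085, "x": -0.0018, "y": 0.028, "z": 0.0105, "rx": 0.0, "ry": -0.026, "rz": -0.001}, {"fingers": 0.085, "x": -0.0014, "y": 0.028, "z": 0.0105, "rx": 0.0, "ry": -0.027, "rz": 0.0}, {"fingers": 0.085, "x": -0.0012, "y": 0.028, "z": 0.0105, "rx": 0.001, "ry": -0.026, "rz": 0.0}, {"fingers": 0.085, "x": -0.001, "y": 0.0281, "z": 0.0105, "rx": -0.0, "ry": -0.026, "rz": -0.0}, {"fingers": 0.085, "x": -0.0006, "y": 0.028, "z": 0.0106, "rx": 0.0, "ry": -0.027, "rz": -0.0}, {"fingers": 0.085, "x": -0.0004, "y": 0.028, "z": 0.0106, "rx": 0.0, "ry": -0.026, "rz": -0.0}, {"fingers": 0.085, "x": -0.0001, "y": 0.028, "z": 0.0105, "rx": 0.001, "ry": -0.026, "rz": -0.001}]
max 0.030014329910894227 0.027018512172212593
```

The bore is 0.4 mm from the anvil point. Now moving to the bush, sideways first and then down.

Request:
step_arm:
  rows:
    - {"fingers":0.085,"x":0.001,"y":0.028,"z":0,"rx":0,"ry":-0.026,"rz":0}
    - {"fingers":0.085,"x":0.001,"y":0.028,"z":0,"rx":0,"ry":-0.026,"rz":0}
    - {"fingers":0.085,"x":0.001,"y":0.028,"z":0,"rx":0,"ry":-0.026,"rz":0}
    - {"fingers":0.085,"x":0.0005,"y":0.028,"z":0,"rx":0,"ry":-0.026,"rz":0}
    - {"fingers":0.085,"x":0,"y":0.028,"z":0,"rx":0,"ry":-0.026,"rz":0}
    - {"fingers":0.085,"x":0,"y":0.028,"z":0.01,"rx":0,"ry":-0.026,"rz":0}
    - {"fingers":0.085,"x":0,"y":0.028,"z":0.02,"rx":0,"ry":-0.026,"rz":0}
    - {"fingers":0.085,"x":0,"y":0.028,"z":0.02,"rx":0,"ry":-0.027,"rz":0}
    - {"fingers":0.085,"x":0,"y":0.028,"z":0.02,"rx":0,"ry":-0.026,"rz":0}
    - {"fingers":0.085,"x":0,"y":0.028,"z":0.02,"rx":0,"ry":-0.026,"rz":0}
    - {"fingers":0.085,"x":0,"y":0,"z":0,"rx":0,"ry":0,"rz":0}
    - {"fingers":0.085,"x":0,"y":0,"z":0,"rx":0,"ry":0,"rz":0}

```text
t: 15.58
tool_pos: [479.6, -377.5, 156.4]
orientation: [0.998, 0.057, 0.0, 0.0]
ft_force: [0.5, -0.5, 0.2]
gripper_width: 85.0
gripper_force: 0.0
```

Run:
```python
from g import *
s=read_state(); print(s['t'],s['tool_pos'],s['qpos'].round(2))
snap('wrist','w6'); W=cloud('w6'); Q=W.reshape(-1,3); I=load('w6')['im'].reshape(-1,3).astype(int)
k=np.isfinite(Q).all(1)&(np.hypot(Q[:,0]-472.3,Q[:,1]+378.9)<40)&(np.abs(Q[:,2]-57.5)<4)&(I[:,0]-I[:,2]>35); Q=Q[k]; print(len(Q),np.median(Q[:,2]),hull_c(Q[:,:2]) if len(Q) else 0)
M=tilt(0); T=np.array([472.3,-378.9,66]); rows(line(T,M,4),.085)
```

```text
15.575 [ 479.59250642 -377.52471172  156.38414249] [ 0.34  0.61  0.4   1.75 -0.31  0.84 -0.57]
2740 57.26354789738612 (array([ 472.21905518, -379.32772827]), 23.106664657592773)
[{"fingers": 0.085, "x": -0.002, "y": 0.0001, "z": 0.0228, "rx": 0.0, "ry": -0.0, "rz": -0.0}, {"fingers": 0.085, "x": -0.0019, "y": 0.0002, "z": 0.0227, "rx": 0.001, "ry": -0.001, "rz": -0.001}, {"fingers": 0.085, "x": -0.002, "y": 0.0001, "z": 0.0228, "rx": 0.0, "ry": -0.0, "rz": -0.0}, {"fingers": 0.085, "x": -0.0019, "y": 0.0002, "z": 0.0228, "rx": 0.0, "ry": -0.001, "rz": -0.001}]
max 0.02288776965979866 0.0017320508075688774
```

Request:
step_arm:
  rows:
    - {"fingers":0.085,"x":-0.002,"y":0.0002,"z":0.023,"rx":0,"ry":0,"rz":0}
    - {"fingers":0.085,"x":-0.002,"y":0.0002,"z":0.023,"rx":0,"ry":0,"rz":0}
    - {"fingers":0.085,"x":-0.002,"y":0.0003,"z":0.023,"rx":0,"ry":0,"rz":0}
    - {"fingers":0.085,"x":-0.002,"y":0.0003,"z":0.022,"rx":0,"ry":0,"rz":0}
    - {"fingers":0.085,"x":0,"y":0,"z":0,"rx":0,"ry":0,"rz":0}
    - {"fingers":0.03,"x":0,"y":0,"z":0,"rx":0,"ry":0,"rz":0}
    - {"fingers":0.03,"x":0,"y":0,"z":0,"rx":0,"ry":0,"rz":0}
    - {"fingers":0.03,"x":0,"y":0,"z":0,"rx":0,"ry":0,"rz":0}
    - {"fingers":0.03,"x":0,"y":0,"z":0,"rx":0,"ry":0,"rz":0}
  squeeze: 60

```text
t: 16.75
tool_pos: [473.1, -380.4, 68.0]
orientation: [0.998, 0.057, 0.002, 0.002]
ft_force: [-1.2, 1.7, 7.7]
gripper_width: 43.6
gripper_force: 59.8
```

Run:
```python
from g import *
s=read_state(); print(s['t'],s['tool_pos'],s['orientation'],s['gripper_width'],s['gripper_force'],s['ft_force'],s['qpos'].round(2))
```

```text
16.75 [ 473.11658071 -380.42547631   68.02419256] [0.99837355 0.05695085 0.00202701 0.00165586] 43.62496306388019 59.78926420211792 [-1.16324304  1.70578236  7.71852351] [ 0.39  0.72  0.34  1.83 -0.37  0.65 -0.51]
```

Run:
```python
from g import *
bore=AN-.1*ex-.36*ey
s=read_state(); M0=R.from_quat(s['orientation']).as_matrix(); p0=s['tool_pos']
P1=p0+[0,0,200]; a=line(P1,M0,5); b=line(bore+113*n,tilt(30),13,P1,M0); rows(a+b,.03)
```

```text
[{"fingers": 0.03, "x": 0.0002, "y": 0.0001, "z": -0.04, "rx": 0.0, "ry": 0.0, "rz": 0.0}, {"fingers": 0.03, "x": 0.0001, "y": 0.0002, "z": -0.04, "rx": 0.0, "ry": 0.0, "rz": 0.0}, {"fingers": 0.03, "x": 0.0002, "y": 0.0001, "z": -0.04, "rx": 0.0, "ry": 0.0, "rz": 0.0}, {"fingers": 0.03, "x": 0.0001, "y": 0.0002, "z": -0.04, "rx": 0.0, "ry": 0.0, "rz": 0.0}, {"fingers": 0.03, "x": 0.0002, "y": 0.0001, "z": -0.04, "rx": 0.0, "ry": 0.0, "rz": 0.0}, {"fingers": 0.03, "x": 0.0058, "y": -0.0166, "z": -0.0011, "rx": 0.0, "ry": 0.04, "rz": -0.0}, {"fingers": 0.03, "x": 0.0059, "y": -0.0166, "z": -0.001, "rx": 0.001, "ry": 0.04, "rz": -0.0}, {"fingers": 0.03, "x": 0.006, "y": -0.0165, "z": -0.0006, "rx": -0.0, "ry": 0.04, "rz": -0.0}, {"fingers": 0.03, "x": 0.0059, "y": -0.0166, "z": -0.0004, "rx": 0.0, "ry": 0.04, "rz": -0.0}, {"fingers": 0.03, "x": 0.006, "y": -0.0166, "z": -0.0002, "rx": 0.001, "ry": 0.04, "rz": -0.0}, {"fingers": 0.03, "x": 0.006, "y": -0.0166, "z": 0.0001, "rx": -0.0, "ry": 0.04, "rz": -0.0}, {"fingers": 0.03, "x": 0.0059, "y": -0.0166, "z": 0.0003, "rx": 0.0, "ry": 0.04, "rz": -0.001}, {"fingers": 0.03, "x": 0.006, "y": -0.0165, "z": 0.0005, "rx": 0.0, "ry": 0.04, "rz": 0.0}, {"fingers": 0.03, "x": 0.0059, "y": -0.0166, "z": 0.0008, "rx": 0.001, "ry": 0.04, "rz": 0.0}, {"fingers": 0.03, "x": 0.0059, "y": -0.0166, "z": 0.0011, "rx": 0.0, "ry": 0.04, "rz": 0.0}, {"fingers": 0.03, "x": 0.0059, "y": -0.0166, "z": 0.0013, "rx": 0.0, "ry": 0.04, "rz": 0.0}, {"fingers": 0.03, "x": 0.0058, "y": -0.0165, "z": 0.0015, "rx": 0.001, "ry": 0.04, "rz": 0.0}, {"fingers": 0.03, "x": 0.0057, "y": -0.0166, "z": 0.0017, "rx": -0.0, "ry": 0.04, "rz": 0.0}]
max 0.040000624995117265 0.040012498047485114
```

Request:
step_arm:
  rows:
    - {"fingers":0.03,"x":0,"y":0,"z":-0.04,"rx":0,"ry":0,"rz":0}
    - {"fingers":0.03,"x":0,"y":0,"z":-0.04,"rx":0,"ry":0,"rz":0}
    - {"fingers":0.03,"x":0,"y":0,"z":-0.04,"rx":0,"ry":0,"rz":0}
    - {"fingers":0.03,"x":0,"y":0,"z":-0.04,"rx":0,"ry":0,"rz":0}
    - {"fingers":0.03,"x":0,"y":0,"z":-0.04,"rx":0,"ry":0,"rz":0}
    - {"fingers":0.03,"x":0.006,"y":-0.0165,"z":-0.001,"rx":0,"ry":0.04,"rz":0}
    - {"fingers":0.03,"x":0.006,"y":-0.0165,"z":-0.001,"rx":0,"ry":0.04,"rz":0}
    - {"fingers":0.03,"x":0.006,"y":-0.0165,"z":-0.001,"rx":0,"ry":0.04,"rz":0}
    - {"fingers":0.03,"x":0.006,"y":-0.0165,"z":0,"rx":0,"ry":0.04,"rz":0}
    - {"fingers":0.03,"x":0.006,"y":-0.0165,"z":0,"rx":0,"ry":0.04,"rz":0}
    - {"fingers":0.03,"x":0.006,"y":-0.0165,"z":0,"rx":0,"ry":0.04,"rz":0}
    - {"fingers":0.03,"x":0.006,"y":-0.0165,"z":0,"rx":0,"ry":0.04,"rz":0}
    - {"fingers":0.03,"x":0.006,"y":-0.0165,"z":0,"rx":0,"ry":0.04,"rz":0}
    - {"fingers":0.03,"x":0.006,"y":-0.0165,"z":0.001,"rx":0,"ry":0.04,"rz":0}
    - {"fingers":0.03,"x":0.006,"y":-0.0165,"z":0.001,"rx":0,"ry":0.04,"rz":0}
    - {"fingers":0.03,"x":0.006,"y":-0.0165,"z":0.001,"rx":0,"ry":0.04,"rz":0}
    - {"fingers":0.03,"x":0.006,"y":-0.0165,"z":0.001,"rx":0,"ry":0.04,"rz":0}
    - {"fingers":0.03,"x":0.006,"y":-0.0165,"z":0.001,"rx":0,"ry":0.04,"rz":0}
    - {"fingers":0.03,"x":0,"y":0,"z":0,"rx":0,"ry":0,"rz":0}
    - {"fingers":0.03,"x":0,"y":0,"z":0,"rx":0,"ry":0,"rz":0}

```text
t: 19.25
tool_pos: [523.7, -158.5, 283.2]
orientation: [0.965, 0.055, 0.258, -0.013]
ft_force: [0.8, 0.2, -2.8]
gripper_width: 43.4
gripper_force: 62.6
```

```bash
cat > ins.py <<'E'
from g import *
bore=AN-.1*ex-.36*ey
def st():
    s=read_state(); Rm=R.from_quat(s['orientation']).as_matrix(); p=s['tool_pos']-bore
    print('t',s['t'],'ex ey n',[round(float(p@k),1) for k in (ex,ey,n)],'z err (ex,ey)',((Rm[:,2])@ex).round(3),((Rm[:,2])@ey).round(3),'F n/ex/ey',[round(float(s['ft_force']@k),1) for k in (n,ex,ey)],s['gripper_width'].round(1),s['qpos'].round(2))
    return s,Rm
E
python3 - <<'E'
from ins import *
s,Rm=st(); snap('wrist','w7'); snap('side','s7'); snap('scene','sc7')
# head of held bush, in tool frame
W=cloud('w7'); L=(W-s['tool_pos'])@Rm; I=load('w7')['im'].astype(int)
k=np.isfinite(L).all(2)&(np.hypot(L[...,0],L[...,1])<40)&(I[...,0]-I[...,2]>35)&(L[...,2]>-10)&(L[...,2]<60); Q=L[k]
z=np.median(Q[Q[:,2]<20][:,2]); T=Q[np.abs(Q[:,2]-z)<3]; print(len(Q),len(T),'top z',z,hull_c(T[:,:2]))
c=T.mean(0); print('axis in tool',np.linalg.svd(T-c)[2][2])
E
```

```text
Traceback (most recent call last):
  File "ins.py", line 5, in st
    print('t',s['t'],'ex ey n',[round(float(p@k),1) for k in (ex,ey,n)],'z err (ex,ey)',((Rm[:,2])@ex).round(3),((Rm[:,2])@ey).round(3),'F n/ex/ey',[round(float(s['ft_force']@k),1) for k in (n,ex,ey)],s['gripper_width'].round(1),s['qpos'].round(2))
                                                                                                                                                                                                         ^^^^^^^^^^^^^^^^^^^^^^^^
AttributeError: 'float' object has no attribute 'round'
```

```bash
sed -i "s/s\['gripper_width'\].round(1)/round(s['gripper_width'],1)/" ins.py
python3 - <<'E'
from ins import *
s,Rm=st(); snap('wrist','w7'); snap('side','s7'); snap('scene','sc7')
W=cloud('w7'); L=(W-s['tool_pos'])@Rm; I=load('w7')['im'].astype(int)
k=np.isfinite(L).all(2)&(np.hypot(L[...,0],L[...,1])<40)&(I[...,0]-I[...,2]>35)&(L[...,2]>-10)&(L[...,2]<60); Q=L[k]
z=np.median(Q[Q[:,2]<20][:,2]); T=Q[np.abs(Q[:,2]-z)<3]; print(len(Q),len(T),'top z',z,hull_c(T[:,:2]))
c=T.mean(0); print('axis in tool',np.linalg.svd(T-c)[2][2])
E
```

```text
t 19.25 ex ey n [-0.3, -0.9, 114.0] z err (ex,ey) -0.002 -0.004 F n/ex/ey [-2.8, -0.7, 0.1] 43.4 [ 0.18  0.19  0.2   2.14 -0.69  0.42 -0.51]
8758 6405 top z 11.210161940204014 (array([-0.85878557, -0.5055989 ]), 23.210777282714844)
axis in tool [ 0.01414283  0.01335445 -0.9998108 ]
```

View pics/w7.png

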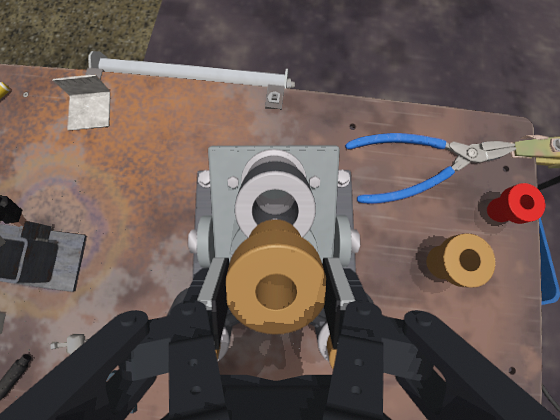

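The bush is held straight at (277,290), with the empty bore behind it at (275,205). I'll correct 1.2 mm sideways and advance until the nose is at the mouth.

Request:
step_arm:
  rows:
    - {"fingers":0.03,"x":0.0012,"y":-0.0004,"z":0.015,"rx":0,"ry":0,"rz":0}
    - {"fingers":0.03,"x":0,"y":0,"z":0.015,"rx":0,"ry":0,"rz":0}
    - {"fingers":0.03,"x":0,"y":0,"z":0.012,"rx":0,"ry":0,"rz":0}
    - {"fingers":0.03,"x":0,"y":0,"z":0,"rx":0,"ry":0,"rz":0}
    - {"fingers":0.03,"x":0,"y":0,"z":0,"rx":0,"ry":0,"rz":0}

```text
t: 20.02
tool_pos: [545.5, -155.4, 247.3]
orientation: [0.965, 0.055, 0.258, -0.013]
ft_force: [-0.2, -0.3, -2.4]
gripper_width: 43.6
gripper_force: 62.6
```

```bash
python3 -c "
from ins import *
st()"
```

```text
t 20.025 ex ey n [0.9, -0.3, 71.9] z err (ex,ey) -0.002 -0.004 F n/ex/ey [-2.0, -1.4, -0.3] 43.6 [ 0.23  0.27  0.11  2.15 -0.82  0.34 -0.4 ]
```

Request:
step_arm:
  rows:
    - {"fingers":0.03,"x":0,"y":0,"z":0.003,"rx":0,"ry":0,"rz":0}
    - {"fingers":0.03,"x":0,"y":0,"z":0.003,"rx":0,"ry":0,"rz":0}
    - {"fingers":0.03,"x":0,"y":0,"z":0.003,"rx":0,"ry":0,"rz":0}
    - {"fingers":0.03,"x":0,"y":0,"z":0.003,"rx":0,"ry":0,"rz":0}
    - {"fingers":0.03,"x":0,"y":0,"z":0.003,"rx":0,"ry":0,"rz":0}
    - {"fingers":0.03,"x":0,"y":0,"z":0,"rx":0,"ry":0,"rz":0}

```text
t: 20.78
tool_pos: [553.2, -154.4, 233.9]
orientation: [0.965, 0.055, 0.258, -0.013]
ft_force: [1.2, -0.7, -2.0]
gripper_width: 43.3
gripper_force: 62.6
```

```bash
python3 -c "
from ins import *
st()"
```

```text
t 20.775 ex ey n [0.9, -0.2, 56.4] z err (ex,ey) -0.002 -0.003 F n/ex/ey [-2.2, -0.1, -0.8] 43.3 [ 0.25  0.3   0.07  2.16 -0.86  0.3  -0.36]
```

Request:
step_arm:
  rows:
    - {"fingers":0.03,"x":0,"y":0,"z":0.003,"rx":0,"ry":0,"rz":0}
    - {"fingers":0.03,"x":0,"y":0,"z":0.003,"rx":0,"ry":0,"rz":0}
    - {"fingers":0.03,"x":0,"y":0,"z":0.003,"rx":0,"ry":0,"rz":0}
    - {"fingers":0.03,"x":0,"y":0,"z":0.003,"rx":0,"ry":0,"rz":0}
    - {"fingers":0.03,"x":0,"y":0,"z":0.003,"rx":0,"ry":0,"rz":0}
    - {"fingers":0.03,"x":0,"y":0,"z":0,"rx":0,"ry":0,"rz":0}

```text
t: 21.52
tool_pos: [560.9, -154.0, 221.3]
orientation: [0.964, 0.055, 0.258, -0.013]
ft_force: [1.6, -2.1, -2.5]
gripper_width: 43.8
gripper_force: 62.5
```

```bash
python3 -c "
from ins import *
st()"
```

```text
t 21.525 ex ey n [1.3, -0.7, 41.7] z err (ex,ey) -0.001 -0.004 F n/ex/ey [-2.8, -0.1, -2.3] 43.8 [ 0.28  0.33  0.03  2.16 -0.91  0.27 -0.32]
```

There's no press force yet although the nose should be well inside, so I'll check the view.

Run:
```python
from ins import *
s,Rm=st(); snap('wrist','w8'); snap('side','s8'); snap('scene','sc8')
W=cloud('w8'); L=(W-s['tool_pos'])@Rm; I=load('w8')['im'].astype(int)
k=np.isfinite(L).all(2)&(np.hypot(L[...,0],L[...,1])<40)&(I[...,0]-I[...,2]>35)&(L[...,2]>-10)&(L[...,2]<60); Q=L[k]
z=np.median(Q[Q[:,2]<20][:,2]); T=Q[np.abs(Q[:,2]-z)<3]; print(len(Q),len(T),'top z',z,hull_c(T[:,:2]))
c=T.mean(0); print('axis in tool',np.linalg.svd(T-c)[2][2])
c1=cv2.imread('pics/w8.png')[150:420,160:400]
c2=cv2.imread('pics/s8.png')[150:260,230:340]
a=cv2.resize(c1,(400,450)); b=cv2.resize(c2,(400,450),interpolation=cv2.INTER_CUBIC); cv2.imwrite('pics/c8.png',np.hstack([a,b]))
```

```text
t 21.525 ex ey n [1.3, -0.7, 41.7] z err (ex,ey) -0.001 -0.004 F n/ex/ey [-2.8, -0.1, -2.3] 43.8 [ 0.28  0.33  0.03  2.16 -0.91  0.27 -0.32]
8373 6402 top z 11.229398052215062 (array([-1.00352657, -0.20292801]), 23.32284927368164)
axis in tool [ 0.01289566  0.01275721 -0.99983546]
```

View pics/c8.png

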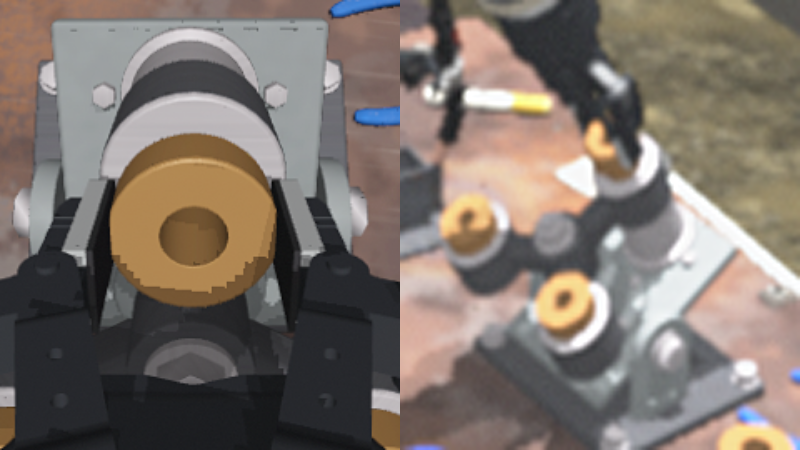

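The bush is entering straight, with the head (190,235 in the crop) about 13 mm above the face. Pressing on.

Request:
step_arm:
  rows:
    - {"fingers":0.03,"x":0,"y":0,"z":0.003,"rx":0,"ry":0,"rz":0}
    - {"fingers":0.03,"x":0,"y":0,"z":0.003,"rx":0,"ry":0,"rz":0}
    - {"fingers":0.03,"x":0,"y":0,"z":0.003,"rx":0,"ry":0,"rz":0}
    - {"fingers":0.03,"x":0,"y":0,"z":0.002,"rx":0,"ry":0,"rz":0}

```text
t: 22.18
tool_pos: [566.0, -153.2, 212.4]
orientation: [0.964, 0.055, 0.258, -0.013]
ft_force: [-7.8, -0.5, 10.4]
gripper_width: 43.5
gripper_force: 64.2
```

```bash
python3 -c "
from ins import *
st()"
```

```text
t 22.175 ex ey n [1.3, -0.6, 31.4] z err (ex,ey) -0.0 -0.004 F n/ex/ey [12.8, -1.5, 0.4] 43.5 [ 0.3   0.35 -0.    2.16 -0.94  0.25 -0.28]
```

Request:
step_arm:
  rows:
    - {"fingers":0.03,"x":0,"y":0,"z":0.001,"rx":0,"ry":0,"rz":0}
    - {"fingers":0.03,"x":0,"y":0,"z":0.001,"rx":0,"ry":0,"rz":0}
    - {"fingers":0.03,"x":0,"y":0,"z":0.001,"rx":0,"ry":0,"rz":0}
    - {"fingers":0.03,"x":0,"y":0,"z":0.001,"rx":0,"ry":0,"rz":0}

```text
t: 22.68
tool_pos: [567.3, -153.1, 210.1]
orientation: [0.964, 0.055, 0.259, -0.013]
ft_force: [-28.6, 0.4, 40.1]
gripper_width: 43.6
gripper_force: 67.6
```

```bash
python3 -c "
from ins import *
st()"
```

```text
t 22.675 ex ey n [1.3, -0.6, 28.7] z err (ex,ey) 0.001 -0.004 F n/ex/ey [48.9, -4.6, 3.7] 43.6 [ 0.31  0.35 -0.01  2.16 -0.95  0.24 -0.27]
```

The force jumped to 49 N at the predicted depth, so the bush is home. I'll relax, open, retreat and verify.

Request:
step_arm:
  rows:
    - {"fingers":0.03,"x":0,"y":0,"z":-0.001,"rx":0,"ry":0,"rz":0}
    - {"fingers":0.06,"x":0,"y":0,"z":0,"rx":0,"ry":0,"rz":0}
    - {"fingers":0.085,"x":0,"y":0,"z":0,"rx":0,"ry":0,"rz":0}
    - {"fingers":0.085,"x":0,"y":0,"z":0,"rx":0,"ry":0,"rz":0}
    - {"fingers":0.085,"x":0,"y":0,"z":-0.03,"rx":0,"ry":0,"rz":0}
    - {"fingers":0.085,"x":0,"y":0,"z":-0.04,"rx":0,"ry":0,"rz":0}
    - {"fingers":0.085,"x":0,"y":0,"z":-0.04,"rx":0,"ry":0,"rz":0}
    - {"fingers":0.085,"x":0,"y":0,"z":0,"rx":0,"ry":0,"rz":0}

```text
t: 23.68
tool_pos: [512.9, -159.2, 306.8]
orientation: [0.964, 0.055, 0.26, -0.013]
ft_force: [0.6, -0.4, -0.6]
gripper_width: 85.2
gripper_force: 0.0
```

Run:
```python
from ins import *
s,Rm=st(); snap('wrist','w9'); W=cloud('w9'); I=load('w9')['im'].astype(int); L=W-bore
u,v,h=L@ex,L@ey,L@n; ok=np.isfinite(h)&(np.hypot(u,v)<34); br=I[...,0]-I[...,2]>35
k=ok&br&(h>12)&(h<35); T=np.c_[u[k],v[k],h[k]]; z=np.median(T[:,2]); T=T[np.abs(T[:,2]-z)<2]; print('head top',z,hull_c(T[:,:2])); a=np.linalg.svd(T-T.mean(0))[2][2]; print('axis',a)
k=ok&~br&(np.abs(h)<4)&(np.hypot(u,v)>24); print('face',k.sum(),np.median(h[k]), hull_c(np.c_[u[k],v[k]]))
```

```text
t 23.675 ex ey n [2.2, -0.3, 139.9] z err (ex,ey) 0.002 -0.005 F n/ex/ey [-0.8, 0.2, -0.5] 85.2 [ 0.11  0.15  0.28  2.13 -0.63  0.48 -0.57]
head top 18.336532194436014 (array([-0.31452337, -0.40734884]), 23.01124382019043)
axis [ 1.31303489e-04 -1.74726197e-02  9.99847334e-01]
face 998 -0.17021137315825388 (array([-0.2063746 , -0.30840716]), 29.97029685974121)
```

The head top is 18.5 mm above the face (the head is 18 mm high), centred within 0.2 mm and tilted about 0.02 rad. The boss is still over the anvil, so I'm handing in.

```bash
python3 -c "
from cell import bot
print(bot.sign_off())"
```

```text
the job is handed in; nothing more can be done
None
```

I pressed the slim bush home in the empty bore over the anvil and handed the job in at about 24 s. My last measurement put the shoulder about 0.5 mm off the face, and sign-off gave no verdict.

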